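Balance check of rotor arms from the turntable

TASK

Lift the rotor arms off the free-spinning turntable and check their balance on the knife-edge rail. Leave every arm that balances level resting across the knife edge by its notch, side by side and untouched, and stand every arm that tips into the grey reject tray; disturb nothing else on the bench.

Things in the scene. Friction and masses are not known exactly. Their poses are not given: they have to be found in the camera images.
- turntable: passive turntable: aluminium platter 290 mm across, top face 50 mm above the bench, that turns freely on a bearing at the slightest push. Origin on its axis at the underside of the fixed foot. The rotor arms stand on it on their feet, pointing outward like spokes, hubs about 92 mm from the axis
- knife_rail: fixed knife-edge rail: a 3 mm steel blade upright on a base plate 50 mm wide. Its smooth rounded top edge runs along the rail's y, 280 mm long, 85 mm above the bench: room for four arms across it, beams along x, hubs at y = -0.1125, -0.0375, 0.0375, 0.1125 m. Origin at the centre of the underside, z up
- knife_edge (a point): middle of the blade's top edge (85 mm above the bench). A sound arm, its notch set on the edge and released, swings for up to 3 s and comes to rest within 4 degrees of level, its hub point 31 mm above this point; an arm with an off-centre weight comes to rest tipped by some 20 degrees about the edge, hanging in its notch
- reject_tray: low grey open tray, 210 mm (x) by 160 mm (y), walls 4 mm thick and 18 mm tall, floor 4 mm thick, loose on the bench (0.5 kg). Origin at the centre of the underside. It holds two arms standing side by side, beams along y, hubs at x = -0.045 and +0.045 m. At most two arms are out of balance
- rotor_a_hub (a point): rotor arm, like all the others; 4 or 5 are present. A bridge 100 mm long (x), 85 mm tall, 0.15 kg: beam 14 mm wide, 40 to 48 mm above the underside; under each end a slim leg and a foot 16x36x16 mm; on the middle a black hub 18x18 mm, 48 to 85 mm up, to grip. Under the middle a V notch along y, apex 40 mm up, 16 mm wide at its mouth. This point: hub's axis, 70 mm above the underside; z up
- rotor_b_hub (a point): rotor arm, like all the others; 4 or 5 are present. A bridge 100 mm long (x), 85 mm tall, 0.15 kg: beam 14 mm wide, 40 to 48 mm above the underside; under each end a slim leg and a foot 16x36x16 mm; on the middle a black hub 18x18 mm, 48 to 85 mm up, to grip. Under the middle a V notch along y, apex 40 mm up, 16 mm wide at its mouth. This point: hub's axis, 70 mm above the underside; z up
- rotor_c_hub (a point): rotor arm, like all the others; 4 or 5 are present. A bridge 100 mm long (x), 85 mm tall, 0.15 kg: beam 14 mm wide, 40 to 48 mm above the underside; under each end a slim leg and a foot 16x36x16 mm; on the middle a black hub 18x18 mm, 48 to 85 mm up, to grip. Under the middle a V notch along y, apex 40 mm up, 16 mm wide at its mouth. This point: hub's axis, 70 mm above the underside; z up
- rotor_d_hub (a point): rotor arm, like all the others; 4 or 5 are present. A bridge 100 mm long (x), 85 mm tall, 0.15 kg: beam 14 mm wide, 40 to 48 mm above the underside; under each end a slim leg and a foot 16x36x16 mm; on the middle a black hub 18x18 mm, 48 to 85 mm up, to grip. Under the middle a V notch along y, apex 40 mm up, 16 mm wide at its mouth. This point: hub's axis, 70 mm above the underside; z up
- rotor_e_hub (a point): rotor arm, like all the others; 4 or 5 are present. A bridge 100 mm long (x), 85 mm tall, 0.15 kg: beam 14 mm wide, 40 to 48 mm above the underside; under each end a slim leg and a foot 16x36x16 mm; on the middle a black hub 18x18 mm, 48 to 85 mm up, to grip. Under the middle a V notch along y, apex 40 mm up, 16 mm wide at its mouth. This point: hub's axis, 70 mm above the underside; z up
- solder_spool: spool of solder, 55 mm across and 38 mm tall, standing on the bench; bystander, origin at the centre of its underside
- flux: small flux bottle, 32 mm across and 75 mm tall; bystander, origin at the centre of its underside
- knob: loose black three-lobe knob, 35x32x16 mm; bystander, origin at the centre of its underside
- oiler: oil bottle with a spout, 42 mm across and 126 mm tall; bystander, origin at the centre of its underside

How it is judged:
By the outcome, as a careful person would: the job done as asked, in the order asked, and still so for the second after the job is handed in, with the robot touching nothing.
Of rotor_a, rotor_b, rotor_c, rotor_d, rotor_e only 4 to 5 are there at a start; the rules pass over those that are not, and their reading is None.
At some moment in a run one of reject_tray may be knocked a few centimetres aside while the robot is not near it.
Once in a run the grip may slacken for a moment while it holds something.
It also fails if it takes over 210 s, if anything falls off the work surface, if the arm or the gripper's body presses on something with over 40 N, if the wrist force passes 120 N, or if a joint passes its speed limit or range.

ROBOT

A 7-joint arm with a two-finger parallel gripper is mounted at the origin on a cart in front of the work surface, level with it; the furniture and walls round the work are solid. World frame = base frame: x ahead of the robot, y to its left, z up, the work surface at z = 0. Lengths are in mm, angles in rad, forces in N, time in s.
With the tool pointing down it reaches from about 425 to 1025 mm from the base axis. Payload 3.6 kg.
Tool frame: the origin (TCP) lies between the finger pads; the fingertips stand 14 mm ahead of it and the grasp point (between the pads) lies 5 mm behind it; y points along the fingers, z is the direction in which the jaws open and shut, and the axes are right-handed (so a half turn about y gives the same grasp; the last joint's range is limited). The gripper opens to 85 mm and grips with 20 to 120 N. Pads are 22 mm wide; open, the fingers measure 114 mm over their backs; the gripper's body (76 mm by 85 mm) begins 54 mm behind the grasp point. The pads swing forward as they close: fully open they stand 13 mm farther back than shut.
Start: joints at [-1.375, 0.591, 0.048, 1.609, -0.033, 0.943, -0.034], TCP at [207.171, 694.773, 245.302] pointing down, gripper open.
Joint ranges: [-2.69, 2.69], [-0.47, 2.24], [-1.27, 1.36], [0.19, 2.51], [-1.53, 4.68], [0.08, 2.07], [-3.09, 3.09]. Speed limits (rad/s): [2.57, 2.57, 3.14, 3.14, 3.14, 3.14, 3.14].

INTERFACE

Orientations are given as [roll, pitch, yaw] about the fixed x, y, z axes, in that order (R = Rz(yaw) Ry(pitch) Rx(roll)).
In Python, from workcell import manip, imaging gives the robot as it stands.
- The arm moves only by the tool send_rows, never from a script. Its argument "moves" is a list of rows, each an object of numbers: "grip": the gripper command: -1 is fully open, 1 is shut, values between are in proportion; "x", "y", "z": the shift along the tool's x, y, z normalised to -1 to 1, where 1 is 0.1 m; "spin": the turn about the tool's y normalised to -1 to 1, where 1 is 6 degrees. In form: [{"grip": .., "x": .., "y": .., "z": .., "spin": ..}, ...]. A call has 1 to 8 rows; each row shifts and turns the commanded pose from where the row before left it, along the tool's axes as they then stand; what a row does not reach is not made up. A row lasts 1/12 s, in which the tool goes at most 41.7 mm and 7.16 degrees, less where a joint would pass 70% of its speed; a pose out of reach is approached as far as the arm can. A call with a number of a shift or a turn outside -1 to 1 is refused whole. A call with a gripper value outside its range is refused whole. The fingers move at their own pace and stop on an object; "force" is the grip in N (left out, the last holds). Time passes only in rows, so rows that do not move let the fingers close. It gives the time, the measured TCP pose, the force and the opening at its end, in the units of the state.
- manip.read_state(): the state, without advancing time (a new reading comes with each control period).
- imaging.get_image(name): name is "side" or "top"; returns (picture, depth): 420x560x3 uint8, red, green, blue; 420x560 float32, mm along the optical axis (not along the pixel's ray), 0 where there is no reading.
- imaging.calibration(name): a dict with "fx", "fy", "cx", "cy" (pixels), "D" ([k1, k2, p1, p2, k3] as OpenCV has them; the pictures are not rectified), "extrinsics" (4x4, takes a point from world to camera coordinates). Camera axes: x right, y up, looking along -z (the intrinsics and any distortion apply to the point x, -y, -z); pixel columns grow to the right and rows downward; lengths in mm; the calibration is good to about 2 mm. A picture is of the moment at which its call begins. calibration takes no time and is no camera call.
- manip.close_job(): hands the job in, once; it reports no verdict.
The state is a dict: "clock": time; "q": joint angles; "joint_velocities": joint speeds; "joint_efforts": joint torques, N m; "tcp_pos": TCP position; "orientation": TCP orientation; "force": force on the tool from outside, world axes, zero at the start; "ft_torque": the same for the moment, N m; "gripper_width": finger opening in mm.
Only numpy, scipy, OpenCV 4.12 (cv2) and the standard library are available. Lean on these libraries where they do the work, as an engineer would, in place of code of your own. Each camera call takes 0.05 s, during which the arm holds its last target. There are 200 camera calls.

## Working session

There is one attempt and no reset: what is moved stays moved. The work goes in short steps, Python scripts to look and compute and a tool call to move; the robot and the scene stay as the last step left them, time stands still between calls to the robot, and variables do not carry over. Pictures are saved under pics/ and viewed, about 12 in all and at most 16, crops included, and the job is handed in when it is done.

Besides the shell and the picture viewer there is one more tool, called after "Emit:" as name(argument=value, ...), one argument or row to a line, values as JSON. send_rows: Moves the arm, as the interface text tells. Scaled input: -1 to 1 covers 0.1 m each way for a shift and 6 degrees each way for a turn. Its arguments: {"type":"object","properties":{"moves":{"type":"array"},"force":{"type":"number"}},"required":["moves"]}

```bash
ls; mkdir -p pics; cat > h.py <<'E'
import numpy as np, cv2
from workcell import manip, imaging
def shot(n):
    im,d=imaging.get_image(n); return im,d
def save(n,im): cv2.imwrite('pics/'+n+'.png',im[:,:,::-1])
def cal(n):
    c=imaging.calibration(n); K=np.array([[c['fx'],0,c['cx']],[0,c['fy'],c['cy']],[0,0,1.]])
    return K,np.array(c['D'],float),np.array(c['extrinsics'],float)
def unproj(n,uv,depth):
    K,D,E=cal(n); uv=np.asarray(uv,float).reshape(-1,1,2)
    p=cv2.undistortPoints(uv,K,D).reshape(-1,2)
    d=np.asarray(depth,float).reshape(-1)
    c=np.c_[p[:,0]*d,-p[:,1]*d,-d]
    R,t=E[:3,:3],E[:3,3]
    return (c-t)@R
def ray(n,uv,z):
    K,D,E=cal(n); R,t=E[:3,:3],E[:3,3]; o=-R.T@t
    q=unproj(n,uv,np.ones(len(np.reshape(uv,(-1,2)))))-o
    return o+q*((z-o[2])/q[:,2])[:,None]
def proj(n,P):
    K,D,E=cal(n); P=np.asarray(P,float).reshape(-1,3); c=P@E[:3,:3].T+E[:3,3]
    c=c*[1,-1,-1]
    return cv2.projectPoints(c.reshape(-1,1,3),np.zeros(3),np.zeros(3),K,D)[0].reshape(-1,2)
def cloud(n,d):
    v,u=np.mgrid[:d.shape[0],:d.shape[1]]
    P=unproj(n,np.c_[u.ravel(),v.ravel()],d.ravel()).reshape(d.shape+(3,))
    P[d==0]=np.nan
    return P
E
python3 - <<'E'
from h import *
for n in('top','side'):
    im,d=shot(n); save(n+'0',im); np.save(n+'0.npy',d); np.save(n+'0im.npy',im)
    K,D,E=cal(n); print(n,K.tolist(),D,(-E[:3,:3].T@E[:3,3]).round(0),E[2,:3].round(2),(d==0).mean())
print(manip.read_state())
E
```

```text
pics
top [[456.8006929444835, 0.0, 276.725995637257], [0.0, 456.8006929444835, 208.5280401343451], [0.0, 0.0, 1.0]] [-0.15316488  0.          0.          0.          0.        ] [ 376.   51. 1335.] [-0.15  0.01  0.99] 0.004034863945578232
side [[416.0497238263484, 0.0, 277.0999574266667], [0.0, 416.0497238263484, 211.68740285506553], [0.0, 0.0, 1.0]] [-0.0186015  0.         0.         0.         0.       ] [ 228. -633.  687.] [-0.37 -0.71  0.6 ] 0.015965136054421767
{'clock': 0.1, 'q': array([-1.37448763,  0.59202776,  0.04830247,  1.60969444, -0.03330946,
        0.94271109, -0.03366124]), 'joint_velocities': array([ 0.00102412,  0.00101141,  0.0013908 , -0.00324215,  0.00106406,
       -0.0030025 ,  0.00121562]), 'joint_efforts': array([ 4.48806954e-03, -5.49999762e+01,  1.55293498e+00, -1.98824483e+01,
        9.66551830e-03,  3.79290068e-03, -8.65286125e-06]), 'tcp_pos': array([206.96241885, 694.08049949, 244.25474514]), 'orientation': array([-1.57282936e+00, -1.05350960e-04, -2.89693578e-01]), 'force': array([-0.24222675, -0.21027743,  0.27328764]), 'ft_torque': array([0.02629205, 0.02668861, 0.02362275]), 'gripper_width': 85.57988819037433}
```

View pics/top0.png

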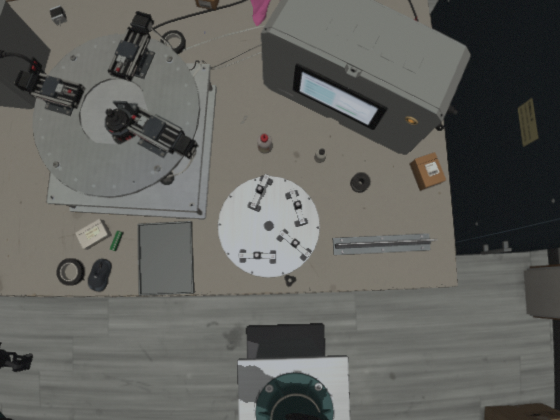

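View pics/side0.png

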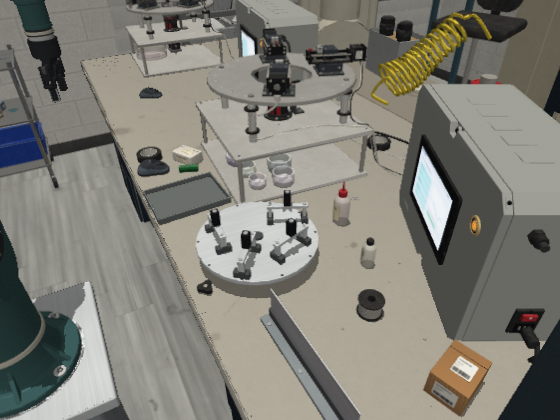

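```bash
cat > meas.py <<'E'
from h import *
from scipy import ndimage as ni
def hubs(im,d,n,lo=118,hi=150,ctr=None,r=160):
    P=cloud(n,d); m=(P[...,2]>lo)&(P[...,2]<hi)&(im.max(2)<90)
    if ctr is not None: m&=np.hypot(P[...,0]-ctr[0],P[...,1]-ctr[1])<r
    l,k=ni.label(m); out=[]
    for i in range(1,k+1):
        s=l==i
        if s.sum()>=12: out.append((s.sum(),np.argwhere(s).mean(0)[::-1],np.nanmedian(P[s],0),np.nanmax(P[s][:,2])))
    return out
E
python3 - <<'E'
from meas import *
np.set_printoptions(suppress=True,precision=1)
for n in('top','side'):
    im=np.load(n+'0im.npy');d=np.load(n+'0.npy');P=cloud(n,d)
    print(n)
    W=P[...,2]; X,Y=P[...,0],P[...,1]
    box=(X>350)&(X<700)&(Y>-120)&(Y<260)
    # platter
    m=box&(abs(W-50)<8)&(im.min(2)>100); h=P[m]; print('platter z',np.median(h[:,2]),cv2.minEnclosingCircle(h[:,:2].astype(np.float32)))
    for o in hubs(im,d,n,ctr=(520,60),r=160): print('hub',*o)
    # rail edge
    m=(X>330)&(X<600)&(Y<-90)&(Y>-450)&(W>70)&(W<100); r=P[m]; print('rail',m.sum(),r.min(0),r.max(0),np.median(r,0)); 
    if m.sum()>50: print(np.polyfit(r[:,1],r[:,0],1),np.percentile(r[:,2],[5,50,95]), np.percentile(r[:,1],[1,99]))
    m=(X>330)&(X<600)&(Y>200)&(Y<480)&(W>-5)&(W<30)&(im.max(2)<150)&(ni.uniform_filter(im.std(2),3)<8)
    l,k=ni.label(ni.binary_opening(m)); 
    if k:
        s=l==1+np.argmax(ni.sum(m,l,range(1,k+1))); q=P[s]; print('tray',s.sum(),cv2.minAreaRect(q[:,:2].astype(np.float32)),np.percentile(q[:,2],[1,50,99]))
im=cv2.imread('pics/top0.png')
c=cv2.resize(im[165:300,125:445],None,fx=2.5,fy=2.5,interpolation=cv2.INTER_CUBIC); cv2.imwrite('pics/crop0.png',c)
E
```

```text
top
platter z 50.9967130963082 ((537.1181640625, 84.76809692382812), 172.0620574951172)
hub 31 [259.6 189.4] [616.5  77.8 135.3] 140.72331417102419
hub 37 [297.2 204.8] [571.8 -19.8 134.9] 141.36477135624338
hub 23 [293.7 243. ] [469.9  -8.2 135.5] 139.38286340551156
hub 25 [256.9 255.2] [439.8  89.5 134.8] 140.1769451439967
rail 133 [ 467.5 -412.8   71. ] [ 474.6 -132.    92.2] [ 469.8 -265.9   84.3]
[ -0.  465.7] [76.9 84.3 89.7] [-409.1 -135. ]
tray 7983 ((467.86456298828125, 340.0572509765625), (263.7190856933594, 279.88714599609375), 0.058929115533828735) [-3.8  3.9 20.8]
side
platter z 50.14206132386498 ((535.1943359375, 87.17941284179688), 176.99081420898438)
hub 54 [286.8 195.6] [617.4  72.4 128.6] 137.48500817345945
hub 69 [214.6 214.8] [440.3  82.7 128.9] 136.92594418360434
hub 79 [290.7 224.5] [570.6 -29.  129.1] 137.11318289530416
hub 85 [245.6 236.9] [469.8 -17.6 129.6] 136.5733843553915
rail 721 [ 466.9 -414.1   70. ] [ 472.9 -132.7   87.2] [ 469.4 -303.6   80.6]
[ -0.  467.4] [71.2 80.6 85.7] [-413.3 -137.7]
tray 2886 ((452.63250732421875, 370.3157653808594), (207.6958465576172, 235.25100708007812), 89.06217956542969) [-0.9  4.9 19.4]
```

View pics/crop0.png

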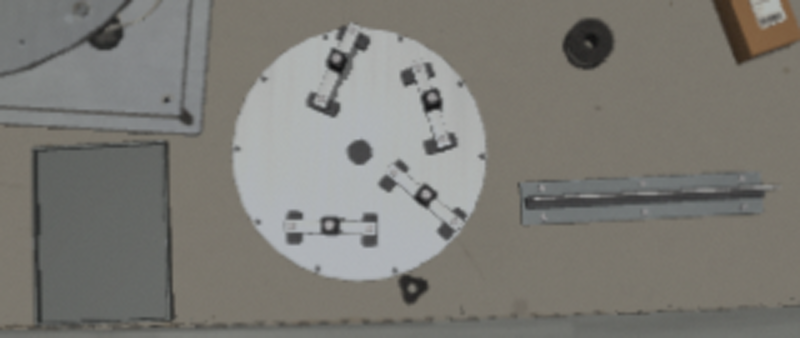

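```bash
cat >> meas.py <<'E'
def arms(im,d,ctr=(535,60),r=170,base=50):
    """top view: hub top centre + beam direction by PCA of arm pixels above the platter"""
    P=cloud('top',d); out=[]
    for n,uv,p,_ in hubs(im,d,'top',base+70,base+100,ctr,r):
        Q=P[(np.hypot(P[...,0]-p[0],P[...,1]-p[1])<62)&(P[...,2]>base+10)&(P[...,2]<base+60)]
        w,v=np.linalg.eigh(np.cov(Q[:,:2].T)); a=v[:,1]
        th=np.degrees(np.arctan2(a[1],a[0])); th=(th+90)%180-90
        out.append((p,th,Q[:,:2].mean(0),np.sqrt(w)))
    return out
def tray(im,d):
    P=cloud('top',d); X,Y,W=np.moveaxis(P,2,0)
    g=ray('top',np.c_[[a.ravel() for a in np.mgrid[:420,:560][::-1]]].T,4).reshape(420,560,3)
    i=im.astype(int)
    m=(g[...,0]>330)&(g[...,0]<640)&(g[...,1]>180)&(g[...,1]<520)&(abs(i[...,0]-i[...,2])<12)&(i.max(2)<125)&(i.max(2)>60)
    m=ni.binary_opening(m,iterations=2); l,k=ni.label(m)
    s=l==1+np.argmax(ni.sum(m,l,range(1,k+1)))
    return s.sum(),cv2.minAreaRect(g[s][:,:2].astype(np.float32)),np.nanmedian(P[s][:,2])
def plan(x,y,z,th,st=None):
    """tool-z direction th (deg). prints spin units and tool shifts (units of 0.1 m) at final yaw"""
    st=st or manip.read_state(); p=st['tcp_pos']; yaw=np.degrees(st['orientation'][2]); t=th-90
    dy=(t-yaw+180)%360-180; c,s=np.cos(np.radians(t)),np.sin(np.radians(t)); e=np.array([x,y,z])-p
    print('spin %.2f'%(-dy/6),'x %.3f y %.3f z %.3f'%((c*e[0]+s*e[1])/100,-e[2]/100,(-s*e[0]+c*e[1])/100),'| yaw %.1f'%yaw,'p',p.round(1),'w %.1f'%st['gripper_width'],'F',st['force'].round(1),'t %.1f'%st['clock'])
E
python3 - <<'E'
from meas import *
np.set_printoptions(suppress=True,precision=2)
im=np.load('top0im.npy');d=np.load('top0.npy');P=cloud('top',d)
for a in arms(im,d): print(*a, 'r',np.hypot(*(a[0][:2]-[528,63])))
print('tray',tray(im,d))
m=(im.min(2)>100)&(abs(P[...,2]-50)<12)&(abs(P[...,0]-528)<170)&(abs(P[...,1]-60)<170)
l,k=ni.label(ni.binary_opening(m)); s=l==1+np.argmax(ni.sum(m,l,range(1,k+1))); print('platter',cv2.fitEllipse(cv2.convexHull(P[s][:,:2].astype(np.float32))))
X,Y,W=np.moveaxis(P,2,0)
for n in('top','side'):
    i2=np.load(n+'0im.npy');P=cloud(n,np.load(n+'0.npy'));X,Y,W=np.moveaxis(P,2,0)
    m=(X>430)&(X<510)&(Y<-120)&(Y>-430)&(W>78)&(W<95); r=P[m]; f=np.polyfit(r[:,1],r[:,0],1); print(n,'rail',f,np.polyval(f,[-160,-385]))
plan(440,89,220,-90+0)
E
```

```text
[617.09  77.78 135.92] -25.818137405215822 [618.34  80.81] [ 8.48 36.76] r 90.30951213007508
[571.79 -19.79 134.91] 16.668734304631982 [573.33 -20.22] [ 8.49 36.6 ] r 93.66047832598917
[469.91  -8.24 135.57] 52.959952566063066 [472.12  -5.94] [19.97 34.78] r 91.92245484286914
[439.77  89.46 134.83] 87.36260958479056 [442.54  91.17] [ 8.72 36.24] r 92.10841837090668
tray (np.int64(3976), ((443.50518798828125, 361.74609375), (162.23939514160156, 225.0477294921875), 89.25564575195312), np.float64(5.2719785745638825))
platter ((529.2158813476562, 59.02902603149414), (288.7881164550781, 289.0647888183594), 109.14640045166016)
top rail [ -0.02 465.82] [468.41 472.06]
side rail [ -0.01 467.71] [468.81 470.35]
spin 27.23 x -2.330 y 0.243 z 6.051 | yaw -16.6 p [207.  694.1 244.3] w 85.6 F [-0.2 -0.2  0.3] t 0.1
```

Emit:
send_rows(
  moves=[
    {"grip": -0.4,"spin": -0.78},
    {"grip": -0.4,"spin": -0.78},
    {"grip": -0.4,"spin": -0.78},
    {"grip": -0.4,"x": 0.1,"y": 0,"z": -0.25},
    {"grip": -0.4,"x": 0.16,"y": 0,"z": -0.37},
    {"grip": -0.4,"x": 0.16,"y": 0,"z": -0.37},
    {"grip": -0.4,"x": 0.16,"y": 0,"z": -0.37},
    {"grip": -0.4,"x": 0.16,"y": 0,"z": -0.37},
  ],
  force=50,
)

```text
$.moves[0]: bad value
```

Emit:
send_rows(
  moves=[
    {"grip": -0.4,"x": 0.16,"y": 0,"z": -0.37},
    {"grip": -0.4,"x": 0.16,"y": 0,"z": -0.37},
    {"grip": -0.4,"x": 0.16,"y": 0,"z": -0.37},
    {"grip": -0.4,"x": 0.16,"y": 0,"z": -0.37},
    {"grip": -0.4,"x": 0.16,"y": 0,"z": -0.37},
    {"grip": -0.4,"x": 0.16,"y": 0,"z": -0.37},
    {"grip": -0.4,"x": 0.16,"y": 0,"z": -0.37},
    {"grip": -0.4,"x": 0.16,"y": 0,"z": -0.37},
  ],
)

```text
$.moves[0]: bad value
```

```bash
python3 -c "
from meas import *
plan(441,90,220,88)"
```

```text
spin -2.43 x 2.550 y 0.243 z -5.955 | yaw -16.6 p [207.  694.1 244.3] w 85.6 F [-0.2 -0.2  0.3] t 0.1
```

Emit:
send_rows(
  moves=[
    {"grip": -0.4,"x": 0,"y": 0,"z": 0,"spin": -0.8},
    {"grip": -0.4,"x": 0,"y": 0,"z": 0,"spin": -0.8},
    {"grip": -0.4,"x": 0,"y": 0,"z": 0,"spin": -0.8},
    {"grip": -0.4,"x": 0.1,"y": 0,"z": -0.25,"spin": 0},
    {"grip": -0.4,"x": 0.16,"y": 0,"z": -0.37,"spin": 0},
    {"grip": -0.4,"x": 0.16,"y": 0,"z": -0.37,"spin": 0},
    {"grip": -0.4,"x": 0.16,"y": 0,"z": -0.37,"spin": 0},
    {"grip": -0.4,"x": 0.16,"y": 0,"z": -0.37,"spin": 0},
  ],
  force=50,
)

```text
clock: 0.77
tcp_pos: [274.7, 516.9, 244.8]
orientation: [-1.572, 0.0, -0.038]
force: [0.7, 0.3, 0.4]
gripper_width: 59.7
```

```bash
python3 -c "
from meas import *
plan(441,90,220,88)"
```

```text
spin -0.03 x 1.811 y 0.248 z -4.208 | yaw -2.2 p [274.7 516.9 244.8] w 59.7 F [0.7 0.3 0.4] t 0.8
```

Emit:
send_rows(
  moves=[
    {"grip": -0.4,"x": 0.16,"y": 0,"z": -0.37,"spin": 0},
    {"grip": -0.4,"x": 0.16,"y": 0,"z": -0.37,"spin": 0},
    {"grip": -0.4,"x": 0.16,"y": 0,"z": -0.37,"spin": 0},
    {"grip": -0.4,"x": 0.16,"y": 0,"z": -0.37,"spin": 0},
    {"grip": -0.4,"x": 0.16,"y": 0,"z": -0.37,"spin": 0},
    {"grip": -0.4,"x": 0.16,"y": 0,"z": -0.37,"spin": 0},
    {"grip": -0.4,"x": 0.16,"y": 0,"z": -0.37,"spin": 0},
    {"grip": -0.4,"x": 0.16,"y": 0,"z": -0.37,"spin": 0},
  ],
)

```text
clock: 1.43
tcp_pos: [391.1, 216.3, 245.3]
orientation: [-1.571, 0.0, -0.038]
force: [0.6, 1.1, 0.5]
gripper_width: 59.6
```

Emit:
send_rows(
  moves=[
    {"grip": -0.4,"x": 0.16,"y": 0,"z": -0.37,"spin": 0},
    {"grip": -0.4,"x": 0.16,"y": 0,"z": -0.37,"spin": 0},
    {"grip": -0.4,"x": 0.16,"y": 0,"z": -0.37,"spin": 0},
    {"grip": -0.4,"x": 0.06,"y": 0.1,"z": -0.14,"spin": 0},
    {"grip": -0.4,"x": 0,"y": 0.1,"z": 0,"spin": 0},
    {"grip": -0.4,"x": 0,"y": 0.05,"z": 0,"spin": 0},
  ],
)

```text
clock: 1.93
tcp_pos: [439.9, 89.5, 219.4]
orientation: [-1.572, 0.001, -0.042]
force: [0.9, -0.3, -0.1]
gripper_width: 59.9
```

```bash
python3 -c "
from meas import *
plan(441,90,118,88)
im,d=shot('top'); save('t1',im[180:290,200:340].repeat(4,0).repeat(4,1)); 
im,d=shot('side'); s=im[140:310,170:370];save('s1',s.repeat(4,0).repeat(4,1)[:600])
"
```

```text
spin -0.07 x 0.011 y 1.014 z 0.005 | yaw -2.4 p [439.9  89.5 219.4] w 59.9 F [ 0.9 -0.3 -0.1] t 1.9
```

View pics/s1.png

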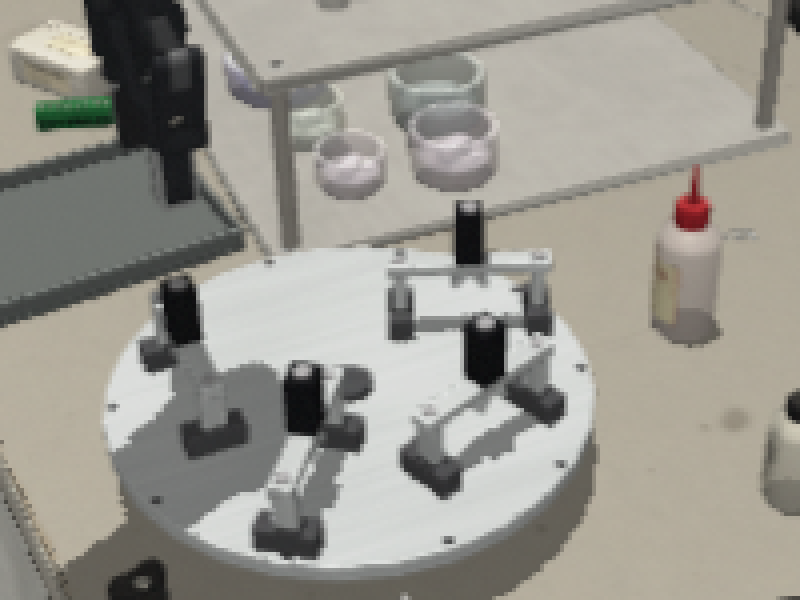

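Emit:
send_rows(
  moves=[
    {"grip": -0.4,"x": 0,"y": 0.3,"z": 0,"spin": 0},
    {"grip": -0.4,"x": 0,"y": 0.3,"z": 0,"spin": 0},
    {"grip": -0.4,"x": 0,"y": 0.2,"z": 0,"spin": 0},
    {"grip": -0.4,"x": 0,"y": 0.1,"z": 0,"spin": 0},
    {"grip": -0.4,"x": 0,"y": 0.07,"z": 0,"spin": 0},
    {"grip": -0.4,"x": 0,"y": 0.03,"z": 0,"spin": 0},
    {"grip": 0,"x": 0,"y": 0,"z": 0,"spin": 0},
    {"grip": 0.3,"x": 0,"y": 0,"z": 0,"spin": 0},
  ],
)

```text
clock: 2.7
tcp_pos: [440.6, 91.9, 120.9]
orientation: [-1.57, -0.001, -0.038]
force: [-0.6, 0.6, 0.5]
gripper_width: 36.7
```

Emit:
send_rows(
  moves=[
    {"grip": 0.5,"x": 0,"y": 0,"z": 0,"spin": 0},
    {"grip": 0.6,"x": 0,"y": 0,"z": 0,"spin": 0},
    {"grip": 0.7,"x": 0,"y": 0,"z": 0,"spin": 0},
    {"grip": 1,"x": 0,"y": 0,"z": 0,"spin": 0},
    {"grip": 1,"x": 0,"y": 0,"z": 0,"spin": 0},
    {"grip": 1,"x": 0,"y": 0,"z": 0,"spin": 0},
  ],
)

```text
clock: 3.2
tcp_pos: [440.7, 91.5, 121.2]
orientation: [-1.57, -0.002, -0.039]
force: [-0.3, 0.2, 6.7]
gripper_width: 17.0
```

```bash
python3 -c "
from meas import *
plan(441,90,118,88)
im,d=shot('side'); s=im[140:310,170:370];save('s2',s.repeat(4,0).repeat(4,1)[:600])
"
```

```text
spin -0.04 x 0.003 y 0.032 z -0.015 | yaw -2.2 p [440.7  91.5 121.2] w 17.0 F [-0.3  0.2  6.7] t 3.2
```

View pics/s2.png

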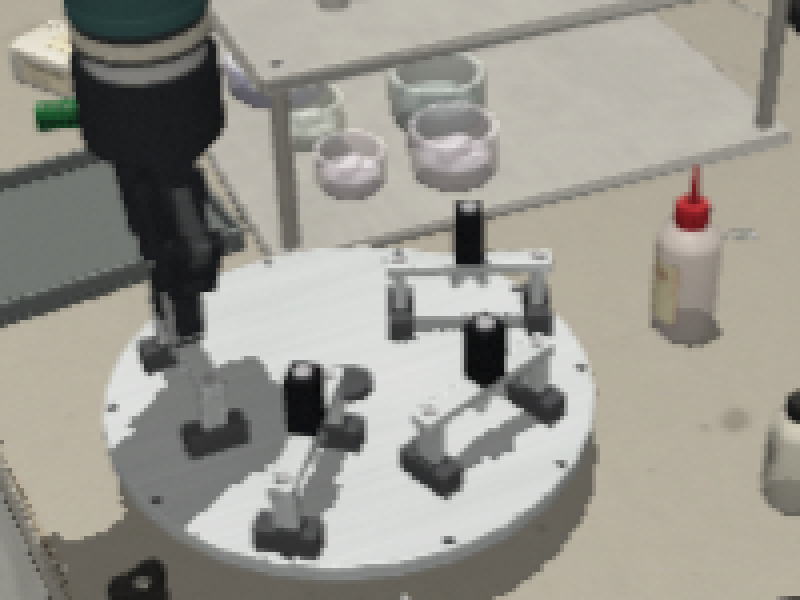

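Emit:
send_rows(
  moves=[
    {"grip": 1,"x": 0,"y": -0.05,"z": 0,"spin": 0},
    {"grip": 1,"x": 0,"y": -0.15,"z": 0,"spin": 0},
    {"grip": 1,"x": 0,"y": -0.3,"z": 0,"spin": 0},
    {"grip": 1,"x": 0,"y": -0.35,"z": 0,"spin": 0},
    {"grip": 1,"x": 0,"y": -0.25,"z": 0,"spin": 0},
    {"grip": 1,"x": 0,"y": 0,"z": 0,"spin": 0.5},
    {"grip": 1,"x": 0,"y": 0,"z": 0,"spin": 1},
    {"grip": 1,"x": 0,"y": 0,"z": 0,"spin": 1},
  ],
)

```text
clock: 3.92
tcp_pos: [440.0, 91.3, 231.3]
orientation: [-1.57, -0.001, -0.305]
force: [-0.6, -0.1, -1.9]
gripper_width: 17.7
```

Emit:
send_rows(
  moves=[
    {"grip": 1,"x": 0,"y": 0,"z": 0,"spin": 1},
    {"grip": 1,"x": 0,"y": 0,"z": 0,"spin": 1},
    {"grip": 1,"x": 0,"y": 0,"z": 0,"spin": 1},
    {"grip": 1,"x": 0,"y": 0,"z": 0,"spin": 1},
    {"grip": 1,"x": 0,"y": 0,"z": 0,"spin": 1},
    {"grip": 1,"x": 0,"y": 0,"z": 0,"spin": 1},
    {"grip": 1,"x": 0,"y": 0,"z": 0,"spin": 1},
    {"grip": 1,"x": 0,"y": 0,"z": 0,"spin": 1},
  ],
)

```text
clock: 4.58
tcp_pos: [439.6, 91.3, 230.4]
orientation: [-1.571, 0.0, -1.143]
force: [-0.1, 0.0, -1.3]
gripper_width: 17.1
```

Emit:
send_rows(
  moves=[
    {"grip": 1,"x": 0,"y": 0,"z": 0,"spin": 1},
    {"grip": 1,"x": 0,"y": 0,"z": 0,"spin": 1},
    {"grip": 1,"x": 0,"y": 0,"z": 0,"spin": 1},
    {"grip": 1,"x": 0,"y": 0,"z": 0,"spin": 1},
    {"grip": 1,"x": 0.2,"y": 0,"z": 0,"spin": 0},
    {"grip": 1,"x": 0.4,"y": 0,"z": 0,"spin": 0},
    {"grip": 1,"x": 0.4,"y": 0,"z": 0,"spin": 0},
    {"grip": 1,"x": 0.4,"y": 0,"z": 0,"spin": 0},
  ],
)

```text
clock: 5.25
tcp_pos: [441.6, -49.4, 230.5]
orientation: [-1.571, 0.0, -1.554]
force: [0.9, 0.9, -1.6]
gripper_width: 17.1
```

Emit:
send_rows(
  moves=[
    {"grip": 1,"x": 0.4,"y": 0,"z": 0.04,"spin": 0},
    {"grip": 1,"x": 0.4,"y": 0,"z": 0.04,"spin": 0},
    {"grip": 1,"x": 0.4,"y": 0,"z": 0.04,"spin": 0},
    {"grip": 1,"x": 0.4,"y": 0,"z": 0.04,"spin": 0},
    {"grip": 1,"x": 0.4,"y": 0,"z": 0.04,"spin": 0},
    {"grip": 1,"x": 0.4,"y": 0,"z": 0.04,"spin": 0},
    {"grip": 1,"x": 0.4,"y": 0,"z": 0,"spin": 0},
    {"grip": 1,"x": 0.2,"y": 0,"z": 0,"spin": 0},
  ],
)

```text
clock: 5.92
tcp_pos: [469.4, -354.3, 231.1]
orientation: [-1.57, -0.005, -1.562]
force: [0.3, -0.4, -1.5]
gripper_width: 17.1
```

```bash
python3 -c "
from meas import *
plan(471,-385.5,160,0.7)
im,d=shot('side'); save('s3',im[130:420,160:440].repeat(2,0).repeat(2,1)); np.save('s3.npy',d)
im,d=shot('top'); np.save('t3.npy',d);np.save('t3im.npy',im)
ctr=(529,59)
for a in arms(im,d,ctr): print(*a)
print(tray(im,d))
"
```

```text
spin -0.03 x 0.313 y 0.711 z 0.012 | yaw -89.5 p [ 469.4 -354.3  231.1] w 17.1 F [ 0.3 -0.4 -1.5] t 5.9
[615.47525367  79.14251703 134.8619572 ] -25.864731220463938 [617.86525035  81.60278834] [ 8.39295677 36.76150509]
[570.97981436 -17.2875104  134.28955317] 16.78898287497549 [572.85353597 -20.17281843] [ 8.41206667 36.54543489]
[466.57021419  -5.70942848 133.84552252] 48.048133758337514 [473.25252058 -10.10560213] [10.08244965 35.69538361]
(np.int64(4012), ((442.9871826171875, 360.4278259277344), (225.3006591796875, 168.3675537109375), 0.19961634278297424), np.float64(5.2096435790618685))
```

View pics/s3.png

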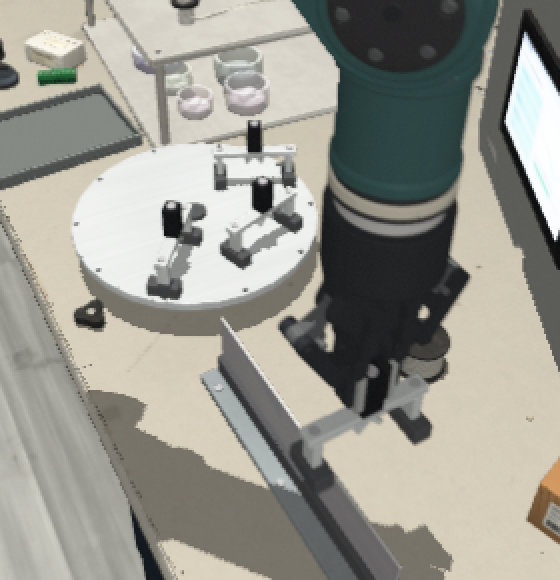

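Emit:
send_rows(
  moves=[
    {"grip": 1,"x": 0.2,"y": 0,"z": 0.01,"spin": 0},
    {"grip": 1,"x": 0.11,"y": 0.1,"z": 0,"spin": 0},
    {"grip": 1,"x": 0,"y": 0.3,"z": 0,"spin": 0},
    {"grip": 1,"x": 0,"y": 0.3,"z": 0,"spin": 0},
    {"grip": 1,"x": 0,"y": 0.2,"z": 0,"spin": 0},
    {"grip": 1,"x": 0,"y": 0.1,"z": 0,"spin": 0},
    {"grip": 1,"x": 0,"y": 0.07,"z": 0,"spin": 0},
    {"grip": 1,"x": 0,"y": 0.04,"z": 0,"spin": 0},
  ],
)

```text
clock: 6.68
tcp_pos: [471.7, -378.7, 118.6]
orientation: [-1.571, 0.001, -1.556]
force: [0.5, 0.8, -0.3]
gripper_width: 17.4
```

Emit:
send_rows(
  moves=[
    {"grip": 1,"x": 0,"y": 0.01,"z": 0,"spin": 0},
    {"grip": 1,"x": 0,"y": 0.01,"z": 0,"spin": 0},
    {"grip": 1,"x": 0,"y": 0.0,"z": 0,"spin": 0},
  ],
)

```text
clock: 6.93
tcp_pos: [472.3, -379.7, 118.3]
orientation: [-1.569, -0.001, -1.557]
force: [-0.2, 1.1, -1.2]
gripper_width: 17.1
```

```bash
python3 -c "
from meas import *
plan(471,-385.5,116,0.7)
im,d=shot('side'); save('s4',im[230:420,260:440].repeat(3,0).repeat(3,1))
"
```

```text
spin 0.02 x 0.058 y 0.023 z -0.014 | yaw -89.2 p [ 472.3 -379.7  118.3] w 17.1 F [-0.2  1.1 -1.2] t 6.9
```

View pics/s4.png

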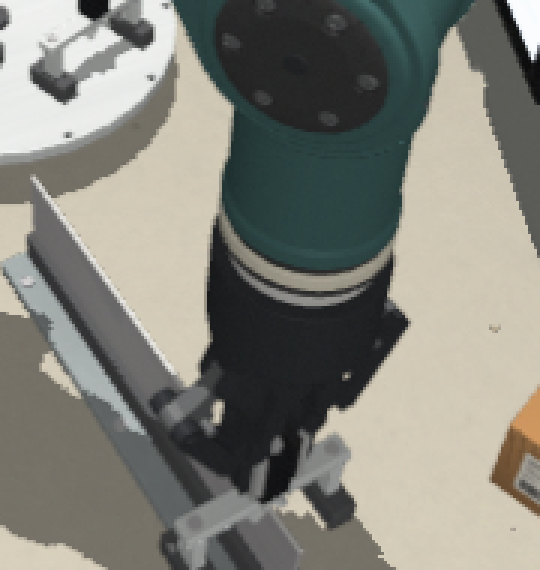

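Emit:
send_rows(
  moves=[
    {"grip": 1,"x": 0.06,"y": 0,"z": -0.014,"spin": 0},
    {"grip": 1,"x": 0,"y": 0.01,"z": 0,"spin": 0},
    {"grip": 1,"x": 0,"y": 0.01,"z": 0,"spin": 0},
    {"grip": 1,"x": 0,"y": 0.0,"z": 0,"spin": 0},
  ],
)

```text
clock: 7.32
tcp_pos: [471.7, -387.1, 116.8]
orientation: [-1.568, -0.003, -1.557]
force: [-0.3, -1.0, 4.9]
gripper_width: 17.0
```

Emit:
send_rows(
  moves=[
    {"grip": 1,"x": 0,"y": 0.01,"z": 0,"spin": 0},
    {"grip": 1,"x": 0,"y": 0,"z": 0,"spin": 0},
  ],
)

```text
clock: 7.48
tcp_pos: [471.7, -387.1, 116.6]
orientation: [-1.567, -0.003, -1.557]
force: [-0.0, 0.5, 10.6]
gripper_width: 17.0
```

Emit:
send_rows(
  moves=[
    {"grip": 1,"x": 0,"y": 0.01,"z": 0,"spin": 0},
    {"grip": 1,"x": 0,"y": 0,"z": 0,"spin": 0},
  ],
)

```text
clock: 7.65
tcp_pos: [471.7, -387.2, 116.5]
orientation: [-1.567, -0.002, -1.558]
force: [-0.9, 1.5, 15.4]
gripper_width: 17.5
```

Emit:
send_rows(
  moves=[
    {"grip": 1,"x": 0,"y": -0.02,"z": 0,"spin": 0},
    {"grip": 0.5,"x": 0,"y": 0,"z": 0,"spin": 0},
    {"grip": 0,"x": 0,"y": 0,"z": 0,"spin": 0},
    {"grip": -1,"x": 0,"y": 0,"z": 0,"spin": 0},
    {"grip": -1,"x": 0,"y": 0,"z": 0,"spin": 0},
    {"grip": -1,"x": 0,"y": 0,"z": 0,"spin": 0},
    {"grip": -1,"x": 0,"y": 0,"z": 0,"spin": 0},
  ],
)

```text
clock: 8.23
tcp_pos: [470.2, -385.1, 115.0]
orientation: [-1.571, 0.0, -1.557]
force: [-0.6, -0.1, 0.2]
gripper_width: 79.8
```

Emit:
send_rows(
  moves=[
    {"grip": -1,"x": 0,"y": -0.1,"z": 0,"spin": 0},
    {"grip": -1,"x": 0,"y": -0.2,"z": 0,"spin": 0},
    {"grip": -1,"x": 0,"y": -0.3,"z": 0,"spin": 0},
    {"grip": -1,"x": 0,"y": -0.3,"z": 0,"spin": 0},
    {"grip": -1,"x": 0,"y": -0.1,"z": 0,"spin": 0},
  ],
)

```text
clock: 8.65
tcp_pos: [471.8, -387.3, 220.0]
orientation: [-1.565, -0.004, -1.557]
force: [0.8, -0.6, 1.0]
gripper_width: 85.2
```

```bash
python3 -c "
from meas import *
plan(469,-7,220,49)
im,d=shot('side'); save('s5',im[230:420,260:440].repeat(3,0).repeat(3,1))
P=cloud('side',d)
m=(abs(P[...,0]-471)<70)&(abs(P[...,1]+385)<40)&(P[...,2]>60)&(P[...,2]<180); 
for x0 in range(410,540,10):
    q=P[m&(abs(P[...,0]-x0)<5)]; print(x0,len(q),np.percentile(q[:,2],[5,50,95]).round(0) if len(q) else '')
"
```

```text
spin -8.04 x -2.516 y 0.000 z 2.852 | yaw -89.2 p [ 471.8 -387.3  220. ] w 85.2 F [ 0.8 -0.6  1. ] t 8.7
410 0 
420 65 [61. 91. 95.]
430 123 [62. 92. 96.]
440 70 [90. 94. 96.]
450 72 [89. 94. 95.]
460 209 [ 83. 105. 130.]
470 389 [ 63.  83. 131.]
480 74 [ 81. 122. 131.]
490 43 [90. 94. 96.]
500 65 [89. 94. 96.]
510 164 [61. 72. 95.]
520 70 [61. 74. 95.]
530 0
```

View pics/s5.png

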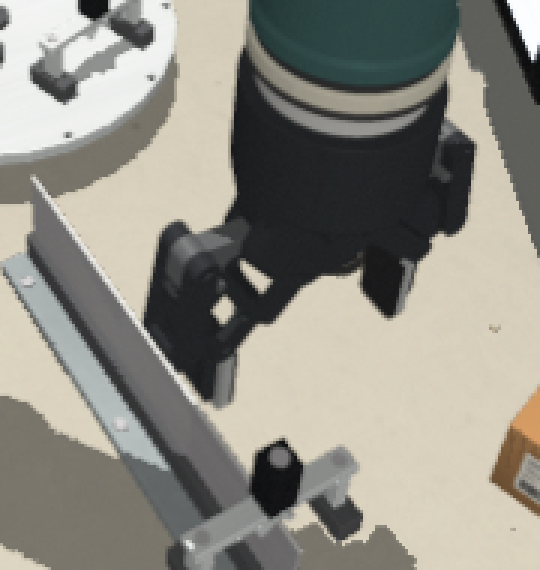

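Emit:
send_rows(
  moves=[
    {"grip": -0.4,"x": 0,"y": 0,"z": 0,"spin": -1},
    {"grip": -0.4,"x": 0,"y": 0,"z": 0,"spin": -1},
    {"grip": -0.4,"x": 0,"y": 0,"z": 0,"spin": -1},
    {"grip": -0.4,"x": 0,"y": 0,"z": 0,"spin": -1},
    {"grip": -0.4,"x": 0,"y": 0,"z": 0,"spin": -1},
    {"grip": -0.4,"x": 0,"y": 0,"z": 0,"spin": -1},
    {"grip": -0.4,"x": 0,"y": 0,"z": 0,"spin": -1},
    {"grip": -0.4,"x": 0,"y": 0,"z": 0,"spin": -1},
  ],
)

```text
clock: 9.37
tcp_pos: [469.8, -384.6, 214.4]
orientation: [-1.571, 0.002, -0.714]
force: [-0.2, 1.0, 0.1]
gripper_width: 59.8
```

Emit:
send_rows(
  moves=[
    {"grip": -0.4,"x": -0.13,"y": 0,"z": 0.15,"spin": 0},
    {"grip": -0.4,"x": -0.25,"y": 0,"z": 0.28,"spin": 0},
    {"grip": -0.4,"x": -0.25,"y": 0,"z": 0.28,"spin": 0},
    {"grip": -0.4,"x": -0.25,"y": 0,"z": 0.28,"spin": 0},
    {"grip": -0.4,"x": -0.25,"y": 0,"z": 0.28,"spin": 0},
    {"grip": -0.4,"x": -0.25,"y": 0,"z": 0.28,"spin": 0},
    {"grip": -0.4,"x": -0.25,"y": 0,"z": 0.28,"spin": 0},
    {"grip": -0.4,"x": -0.25,"y": 0,"z": 0.28,"spin": 0},
  ],
)

```text
clock: 10.03
tcp_pos: [466.9, -100.8, 214.7]
orientation: [-1.571, 0.001, -0.719]
force: [0.4, -0.2, -0.5]
gripper_width: 59.4
```

Emit:
send_rows(
  moves=[
    {"grip": -0.4,"x": -0.25,"y": 0,"z": 0.28,"spin": 0},
    {"grip": -0.4,"x": -0.25,"y": 0,"z": 0.28,"spin": 0},
    {"grip": -0.4,"x": -0.13,"y": 0,"z": 0.16,"spin": 0},
    {"grip": -0.4,"x": 0,"y": 0,"z": 0,"spin": 0},
    {"grip": -0.4,"x": 0,"y": 0,"z": 0,"spin": 0},
  ],
)

```text
clock: 10.45
tcp_pos: [467.4, -5.6, 214.8]
orientation: [-1.572, 0.001, -0.715]
force: [0.2, -0.4, -0.8]
gripper_width: 59.8
```

```bash
cat >> meas.py <<'E'
def tilt(d,y0,im=None,x0=471,half=12):
    P=cloud('side',d); X,Y,W=np.moveaxis(P,2,0); out=[];xs=[]
    for a in list(range(-46,-12,4))+list(range(14,47,4)):
        q=W[(abs(X-x0-a)<2.5)&(abs(Y-y0)<half)&(W>60)&(W<125)]
        if len(q)>5: out.append(np.percentile(q,90)); xs.append(a)
    if len(xs)<6: return None
    f=np.polyfit(xs,out,1); return np.degrees(np.arctan(f[0])),f[1],len(xs)
E
python3 -c "
from meas import *
im,d=shot('side'); print('tilt',tilt(d,-386)); np.save('s6.npy',d);np.save('s6im.npy',im)
P=cloud('side',d); 
for o in hubs(im,d,'side',105,150,(529,59)): print(*o)
plan(469,-7,124,49)
"
```

```text
tilt (np.float64(-0.011257971570045966), np.float64(95.1769981215415), 18)
82 [286.91463415 197.8902439 ] [617.69086997  71.70741898 122.03196421] 137.59570874673676
128 [290.625   226.90625] [570.26355218 -29.37139122 122.34698737] 136.89288440748604
139 [246.04316547 238.71942446] [470.27412287 -18.41468443 124.60920629] 136.88524939102675
spin -0.03 x 0.011 y 0.909 z 0.011 | yaw -41.2 p [467.4  -7.1 214.9] w 59.2 F [-0.6 -0.1  0.3] t 10.5
```

Emit:
send_rows(
  moves=[
    {"grip": -0.4,"x": 0.01,"y": 0.3,"z": 0.01,"spin": 0},
    {"grip": -0.4,"x": 0,"y": 0.3,"z": 0,"spin": 0},
    {"grip": -0.4,"x": 0,"y": 0.2,"z": 0,"spin": 0},
    {"grip": -0.4,"x": 0,"y": 0.11,"z": 0,"spin": 0},
    {"grip": 0,"x": 0,"y": 0,"z": 0,"spin": 0},
    {"grip": 0.3,"x": 0,"y": 0,"z": 0,"spin": 0},
    {"grip": 0.5,"x": 0,"y": 0,"z": 0,"spin": 0},
    {"grip": 0.6,"x": 0,"y": 0,"z": 0,"spin": 0},
  ],
)

```text
clock: 11.17
tcp_pos: [470.0, -7.6, 125.2]
orientation: [-1.57, -0.001, -0.72]
force: [0.4, -0.2, -1.7]
gripper_width: 17.5
```

Emit:
send_rows(
  moves=[
    {"grip": 0.7,"x": 0,"y": 0,"z": 0,"spin": 0},
    {"grip": 1,"x": 0,"y": 0,"z": 0,"spin": 0},
    {"grip": 1,"x": 0,"y": 0,"z": 0,"spin": 0},
    {"grip": 1,"x": 0,"y": 0,"z": 0,"spin": 0},
  ],
)

```text
clock: 11.5
tcp_pos: [469.9, -7.1, 125.1]
orientation: [-1.57, -0.001, -0.719]
force: [-0.5, -2.1, 7.4]
gripper_width: 16.9
```

```bash
python3 -c "
from meas import *
plan(469,-7,124,49)
"
```

```text
spin -0.04 x -0.007 y 0.011 z -0.005 | yaw -41.2 p [469.9  -7.1 125.1] w 16.9 F [-0.5 -2.1  7.4] t 11.5
```

Emit:
send_rows(
  moves=[
    {"grip": 1,"x": 0,"y": -0.05,"z": 0,"spin": 0},
    {"grip": 1,"x": 0,"y": -0.15,"z": 0,"spin": 0},
    {"grip": 1,"x": 0,"y": -0.3,"z": 0,"spin": 0},
    {"grip": 1,"x": 0,"y": -0.35,"z": 0,"spin": 0},
    {"grip": 1,"x": 0,"y": -0.2,"z": 0,"spin": 0},
    {"grip": 1,"x": 0,"y": 0,"z": 0,"spin": 1},
    {"grip": 1,"x": 0,"y": 0,"z": 0,"spin": 1},
    {"grip": 1,"x": 0,"y": 0,"z": 0,"spin": 1},
  ],
)

```text
clock: 12.17
tcp_pos: [469.2, -6.5, 230.1]
orientation: [-1.569, 0.0, -1.038]
force: [-0.4, -0.2, -2.5]
gripper_width: 17.1
```

Emit:
send_rows(
  moves=[
    {"grip": 1,"x": 0,"y": 0,"z": 0,"spin": 1},
    {"grip": 1,"x": 0,"y": 0,"z": 0,"spin": 1},
    {"grip": 1,"x": 0,"y": 0,"z": 0,"spin": 1},
    {"grip": 1,"x": 0,"y": 0,"z": 0,"spin": 1},
    {"grip": 1,"x": 0,"y": 0,"z": 0,"spin": 1},
    {"grip": 1,"x": 0.2,"y": 0,"z": 0,"spin": 0},
    {"grip": 1,"x": 0.4,"y": 0,"z": 0,"spin": 0},
    {"grip": 1,"x": 0.4,"y": 0,"z": 0,"spin": 0},
  ],
)

```text
clock: 12.83
tcp_pos: [470.9, -105.8, 229.2]
orientation: [-1.571, 0.001, -1.551]
force: [2.0, -0.4, -1.3]
gripper_width: 17.0
```

Emit:
send_rows(
  moves=[
    {"grip": 1,"x": 0.4,"y": 0,"z": 0,"spin": 0},
    {"grip": 1,"x": 0.4,"y": 0,"z": 0,"spin": 0},
    {"grip": 1,"x": 0.4,"y": 0,"z": 0,"spin": 0},
    {"grip": 1,"x": 0.4,"y": 0,"z": 0,"spin": 0},
    {"grip": 1,"x": 0.3,"y": 0,"z": -0.02,"spin": 0},
    {"grip": 1,"x": 0.13,"y": 0,"z": 0,"spin": 0},
    {"grip": 1,"x": 0,"y": 0,"z": 0,"spin": 0},
  ],
)

```text
clock: 13.42
tcp_pos: [470.7, -314.0, 229.7]
orientation: [-1.57, -0.003, -1.563]
force: [0.9, 0.0, -1.4]
gripper_width: 17.0
```

```bash
python3 -c "
from meas import *
im,d=shot('top'); 
for a in arms(im,d,(529,59)): print(*a)
im,d=shot('side');
for o in hubs(im,d,'side',105,150,(529,59)): print(*o)
plan(470.2,-310.5,124,0.7)
"
```

```text
[615.37432279  79.30394672 134.00228634] -25.367238108721494 [618.66272943  81.15547997] [ 8.39512245 36.59990269]
[569.40386711 -16.84611011 135.1642266 ] 16.976428332192256 [573.27387227 -19.89196759] [ 8.30878833 36.4369518 ]
80 [286.9375 197.7375] [617.63123404  71.7227096  122.68306059] 137.21993797687452
124 [290.61290323 226.81451613] [570.25017813 -29.17880722 121.8565457 ] 136.93075678115832
spin 0.02 x 0.017 y 1.049 z -0.011 | yaw -89.2 p [ 471.3 -308.8  228.9] w 16.9 F [-0.2  0.9 -1.3] t 13.5
```

Emit:
send_rows(
  moves=[
    {"grip": 1,"x": 0,"y": 0.2,"z": -0.01,"spin": 0},
    {"grip": 1,"x": 0,"y": 0.35,"z": 0,"spin": 0},
    {"grip": 1,"x": 0,"y": 0.25,"z": 0,"spin": 0},
    {"grip": 1,"x": 0,"y": 0.15,"z": 0,"spin": 0},
    {"grip": 1,"x": 0,"y": 0.1,"z": 0,"spin": 0},
    {"grip": 1,"x": 0,"y": 0.02,"z": 0,"spin": 0},
    {"grip": 1,"x": 0,"y": 0.01,"z": 0,"spin": 0},
    {"grip": 1,"x": 0,"y": 0,"z": 0,"spin": 0},
  ],
)

```text
clock: 14.18
tcp_pos: [471.2, -309.4, 122.0]
orientation: [-1.57, -0.0, -1.556]
force: [-0.3, 0.8, -1.9]
gripper_width: 16.9
```

Emit:
send_rows(
  moves=[
    {"grip": 1,"x": 0,"y": 0.01,"z": 0,"spin": 0},
    {"grip": 1,"x": 0,"y": 0,"z": 0,"spin": 0},
  ],
)

```text
clock: 14.35
tcp_pos: [470.9, -310.2, 121.2]
orientation: [-1.57, -0.001, -1.557]
force: [-0.3, 0.1, -1.2]
gripper_width: 16.9
```

Emit:
send_rows(
  moves=[
    {"grip": 1,"x": 0,"y": 0.01,"z": 0,"spin": 0},
    {"grip": 1,"x": 0,"y": 0,"z": 0,"spin": 0},
  ],
)

```text
clock: 14.52
tcp_pos: [470.8, -310.4, 120.6]
orientation: [-1.57, -0.0, -1.557]
force: [-1.8, 1.3, 7.5]
gripper_width: 17.2
```

Emit:
send_rows(
  moves=[
    {"grip": 1,"x": 0,"y": 0.005,"z": 0,"spin": 0},
    {"grip": 1,"x": 0,"y": 0,"z": 0,"spin": 0},
  ],
)

```text
clock: 14.68
tcp_pos: [470.8, -310.4, 120.5]
orientation: [-1.569, 0.0, -1.557]
force: [-2.0, 1.8, 9.3]
gripper_width: 17.3
```

Contact as predicted (120.5). Release, rise, look after a while.

Emit:
send_rows(
  moves=[
    {"grip": 1,"x": 0,"y": -0.01,"z": 0,"spin": 0},
    {"grip": 0.5,"x": 0,"y": 0,"z": 0,"spin": 0},
    {"grip": 0,"x": 0,"y": 0,"z": 0,"spin": 0},
    {"grip": -1,"x": 0,"y": 0,"z": 0,"spin": 0},
    {"grip": -1,"x": 0,"y": 0,"z": 0,"spin": 0},
    {"grip": -1,"x": 0,"y": 0,"z": 0,"spin": 0},
    {"grip": -1,"x": 0,"y": 0,"z": 0,"spin": 0},
  ],
)

```text
clock: 15.27
tcp_pos: [470.6, -309.9, 119.7]
orientation: [-1.571, 0.0, -1.557]
force: [-0.6, 0.5, -0.8]
gripper_width: 80.2
```

Emit:
send_rows(
  moves=[
    {"grip": -1,"x": 0,"y": -0.1,"z": 0,"spin": 0},
    {"grip": -1,"x": 0,"y": -0.2,"z": 0,"spin": 0},
    {"grip": -1,"x": 0,"y": -0.3,"z": 0,"spin": 0},
    {"grip": -1,"x": 0,"y": -0.3,"z": 0,"spin": 0},
    {"grip": -1,"x": 0,"y": -0.1,"z": 0,"spin": 0},
  ],
)

```text
clock: 15.68
tcp_pos: [472.2, -311.7, 224.2]
orientation: [-1.565, -0.004, -1.558]
force: [0.4, -0.3, -0.2]
gripper_width: 85.0
```

```bash
python3 -c "
from meas import *
im,d=shot('side'); print('tilt',tilt(d,-386),tilt(d,-310.5))
plan(571,-19,220,16.8)
"
```

```text
tilt (np.float64(-0.09082886480873315), np.float64(95.11189763975564), 18) (np.float64(0.08823962057685159), np.float64(94.37176108980844), 18)
spin -2.67 x -2.518 y 0.046 z 1.787 | yaw -89.2 p [ 472.7 -311.7  224.6] w 85.5 F [-0.1  0.2  0.2] t 15.7
```

Emit:
send_rows(
  moves=[
    {"grip": -0.4,"x": 0,"y": 0,"z": 0,"spin": -0.9},
    {"grip": -0.4,"x": 0,"y": 0,"z": 0,"spin": -0.9},
    {"grip": -0.4,"x": 0,"y": 0,"z": 0,"spin": -0.87},
    {"grip": -0.4,"x": -0.16,"y": 0,"z": 0.11,"spin": 0},
    {"grip": -0.4,"x": -0.31,"y": 0,"z": 0.22,"spin": 0},
    {"grip": -0.4,"x": -0.31,"y": 0,"z": 0.22,"spin": 0},
    {"grip": -0.4,"x": -0.31,"y": 0,"z": 0.22,"spin": 0},
    {"grip": -0.4,"x": -0.31,"y": 0,"z": 0.22,"spin": 0},
  ],
)

```text
clock: 16.4
tcp_pos: [524.4, -145.5, 219.1]
orientation: [-1.572, 0.001, -1.278]
force: [1.0, -0.4, -0.3]
gripper_width: 59.8
```

Emit:
send_rows(
  moves=[
    {"grip": -0.4,"x": -0.31,"y": 0,"z": 0.22,"spin": 0},
    {"grip": -0.4,"x": -0.31,"y": 0,"z": 0.22,"spin": 0},
    {"grip": -0.4,"x": -0.31,"y": 0,"z": 0.22,"spin": 0},
    {"grip": -0.4,"x": -0.19,"y": 0,"z": 0.14,"spin": 0},
    {"grip": -0.4,"x": 0,"y": 0,"z": 0,"spin": 0},
    {"grip": -0.4,"x": 0,"y": 0,"z": 0,"spin": 0},
  ],
)

```text
clock: 16.9
tcp_pos: [568.8, -14.6, 218.8]
orientation: [-1.572, 0.001, -1.273]
force: [-1.1, 0.2, -0.4]
gripper_width: 59.5
```

```bash
python3 -c "
from meas import *
im,d=shot('side'); print('tilt',tilt(d,-386),tilt(d,-310.5))
plan(571,-19,123,16.8)
"
```

```text
tilt (np.float64(-0.12733741163495504), np.float64(95.23351925461272), 18) (np.float64(-0.1301230618278232), np.float64(94.44434008198235), 18)
spin 0.01 x 0.030 y 0.960 z 0.019 | yaw -73.1 p [568.3 -16.7 219. ] w 59.9 F [-0.3  0.1  1.5] t 16.9
```

Emit:
send_rows(
  moves=[
    {"grip": -0.4,"x": 0.03,"y": 0.3,"z": 0.02,"spin": 0},
    {"grip": -0.4,"x": 0,"y": 0.3,"z": 0,"spin": 0},
    {"grip": -0.4,"x": 0,"y": 0.2,"z": 0,"spin": 0},
    {"grip": -0.4,"x": 0,"y": 0.15,"z": 0,"spin": 0},
    {"grip": 0,"x": 0,"y": 0,"z": 0,"spin": 0},
    {"grip": 0.3,"x": 0,"y": 0,"z": 0,"spin": 0},
    {"grip": 0.5,"x": 0,"y": 0,"z": 0,"spin": 0},
    {"grip": 0.6,"x": 0,"y": 0,"z": 0,"spin": 0},
  ],
)

```text
clock: 17.62
tcp_pos: [572.6, -20.1, 126.1]
orientation: [-1.569, -0.001, -1.278]
force: [0.3, 0.3, -0.8]
gripper_width: 17.8
```

Emit:
send_rows(
  moves=[
    {"grip": 0.7,"x": 0,"y": 0,"z": 0,"spin": 0},
    {"grip": 1,"x": 0,"y": 0,"z": 0,"spin": 0},
    {"grip": 1,"x": 0,"y": 0,"z": 0,"spin": 0},
    {"grip": 1,"x": 0,"y": 0,"z": 0,"spin": 0},
  ],
)

```text
clock: 17.95
tcp_pos: [572.8, -19.8, 126.1]
orientation: [-1.569, -0.001, -1.277]
force: [-0.0, -1.2, 6.0]
gripper_width: 17.1
```

```bash
python3 -c "
from meas import *
plan(469,-235.5,230,0.7)
"
```

```text
spin 2.69 x 2.144 y -1.039 z -1.065 | yaw -73.2 p [572.8 -19.8 126.1] w 17.1 F [-0.  -1.2  6. ] t 17.9
```

Emit:
send_rows(
  moves=[
    {"grip": 1,"x": 0,"y": -0.05,"z": 0,"spin": 0},
    {"grip": 1,"x": 0,"y": -0.15,"z": 0,"spin": 0},
    {"grip": 1,"x": 0,"y": -0.3,"z": 0,"spin": 0},
    {"grip": 1,"x": 0,"y": -0.35,"z": 0,"spin": 0},
    {"grip": 1,"x": 0,"y": -0.19,"z": 0,"spin": 0},
    {"grip": 1,"x": 0,"y": 0,"z": 0,"spin": 0.9},
    {"grip": 1,"x": 0,"y": 0,"z": 0,"spin": 0.9},
    {"grip": 1,"x": 0,"y": 0,"z": 0,"spin": 0.89},
  ],
)

```text
clock: 18.62
tcp_pos: [571.3, -18.5, 229.4]
orientation: [-1.571, 0.001, -1.563]
force: [-0.4, 0.3, -1.4]
gripper_width: 17.0
```

Emit:
send_rows(
  moves=[
    {"grip": 1,"x": 0.2,"y": 0,"z": -0.1,"spin": 0},
    {"grip": 1,"x": 0.35,"y": 0,"z": -0.17,"spin": 0},
    {"grip": 1,"x": 0.35,"y": 0,"z": -0.17,"spin": 0},
    {"grip": 1,"x": 0.35,"y": 0,"z": -0.17,"spin": 0},
    {"grip": 1,"x": 0.35,"y": 0,"z": -0.17,"spin": 0},
    {"grip": 1,"x": 0.35,"y": 0,"z": -0.17,"spin": 0},
    {"grip": 1,"x": 0.19,"y": 0,"z": -0.12,"spin": 0},
    {"grip": 1,"x": 0,"y": 0,"z": 0,"spin": 0},
  ],
)

```text
clock: 19.28
tcp_pos: [462.9, -239.8, 229.2]
orientation: [-1.573, -0.002, -1.569]
force: [0.2, 0.8, -1.9]
gripper_width: 17.2
```

```bash
python3 -c "
from meas import *
im,d=shot('side')
for o in hubs(im,d,'side',105,150,(529,59)): print(*o)
plan(469.5,-235.5,123,0.7)
"
```

```text
spin -0.07 x -0.013 y 1.060 z 0.047 | yaw -89.7 p [ 464.8 -236.8  229. ] w 17.0 F [-0.4  1.2 -2.5] t 19.3
```

Emit:
send_rows(
  moves=[
    {"grip": 1,"x": 0,"y": 0.2,"z": 0.03,"spin": -0.05},
    {"grip": 1,"x": 0,"y": 0.35,"z": 0,"spin": 0},
    {"grip": 1,"x": 0,"y": 0.2,"z": 0,"spin": 0},
    {"grip": 1,"x": 0,"y": 0.15,"z": 0,"spin": 0},
    {"grip": 1,"x": 0,"y": 0.1,"z": 0,"spin": 0},
    {"grip": 1,"x": 0,"y": 0.05,"z": 0,"spin": 0},
    {"grip": 1,"x": 0,"y": 0.01,"z": 0,"spin": 0},
    {"grip": 1,"x": 0,"y": 0,"z": 0,"spin": 0},
  ],
)

```text
clock: 20.0
tcp_pos: [470.6, -234.0, 123.0]
orientation: [-1.571, 0.0, -1.553]
force: [-0.6, -0.6, -0.9]
gripper_width: 17.3
```

Emit:
send_rows(
  moves=[
    {"grip": 1,"x": 0,"y": 0.005,"z": 0,"spin": 0},
    {"grip": 1,"x": 0,"y": 0,"z": 0,"spin": 0},
  ],
)

```text
clock: 20.17
tcp_pos: [470.7, -234.5, 123.1]
orientation: [-1.57, -0.0, -1.554]
force: [-0.6, 0.4, -0.5]
gripper_width: 16.8
```

Emit:
send_rows(
  moves=[
    {"grip": 1,"x": 0,"y": 0.01,"z": 0,"spin": 0},
    {"grip": 1,"x": 0,"y": 0,"z": 0,"spin": 0},
  ],
)

```text
clock: 20.33
tcp_pos: [470.0, -234.7, 121.9]
orientation: [-1.571, -0.0, -1.554]
force: [-1.9, 0.4, 1.7]
gripper_width: 17.1
```

Emit:
send_rows(
  moves=[
    {"grip": 1,"x": 0,"y": 0.01,"z": 0,"spin": 0},
    {"grip": 1,"x": 0,"y": 0,"z": 0,"spin": 0},
  ],
)

```text
clock: 20.5
tcp_pos: [469.9, -234.7, 121.4]
orientation: [-1.571, 0.001, -1.554]
force: [-3.8, 0.4, 10.5]
gripper_width: 17.2
```

Contact; release.

Emit:
send_rows(
  moves=[
    {"grip": 1,"x": 0,"y": -0.01,"z": -0.005,"spin": 0},
    {"grip": 0.5,"x": 0,"y": 0,"z": 0,"spin": 0},
    {"grip": 0,"x": 0,"y": 0,"z": 0,"spin": 0},
    {"grip": -1,"x": 0,"y": 0,"z": 0,"spin": 0},
    {"grip": -1,"x": 0,"y": 0,"z": 0,"spin": 0},
    {"grip": -1,"x": 0,"y": 0,"z": 0,"spin": 0},
    {"grip": -1,"x": 0,"y": 0,"z": 0,"spin": 0},
  ],
)

```text
clock: 21.08
tcp_pos: [470.0, -234.4, 121.2]
orientation: [-1.571, -0.0, -1.554]
force: [0.1, -0.9, -0.6]
gripper_width: 79.9
```

Emit:
send_rows(
  moves=[
    {"grip": -1,"x": 0,"y": -0.1,"z": 0,"spin": 0},
    {"grip": -1,"x": 0,"y": -0.2,"z": 0,"spin": 0},
    {"grip": -1,"x": 0,"y": -0.3,"z": 0,"spin": 0},
    {"grip": -1,"x": 0,"y": -0.3,"z": 0,"spin": 0},
    {"grip": -1,"x": 0,"y": -0.1,"z": 0,"spin": 0},
  ],
)

```text
clock: 21.5
tcp_pos: [471.5, -235.9, 225.5]
orientation: [-1.565, -0.003, -1.554]
force: [0.5, 0.2, -1.0]
gripper_width: 85.0
```

```bash
python3 -c "
from meas import *
im,d=shot('side'); print('tilt',tilt(d,-386),tilt(d,-310.5),tilt(d,-235.5)); save('s7',im[130:420,160:440].repeat(2,0).repeat(2,1))
for o in hubs(im,d,'side',105,150,(529,59)): print(*o)
im,d=shot('top'); 
for a in arms(im,d,(529,59)): print(*a)
plan(616.5,79.5,225,-25)
"
```

```text
tilt (np.float64(0.07327671161138848), np.float64(95.27098893328252), 18) (np.float64(-0.24839492849909472), np.float64(94.46294917081353), 18) (np.float64(-12.453684650226252), np.float64(102.59964669954955), 18)
[615.93753956  77.71263989 135.13472263] -26.130129332128433 [619.20781393  79.08819858] [ 8.2437284  36.63131419]
spin 4.33 x -3.466 y -0.012 z -0.014 | yaw -89.0 p [ 471.3 -235.2  223.8] w 85.4 F [ 0.1 -0.6 -0.5] t 21.6
```

View pics/s7.png

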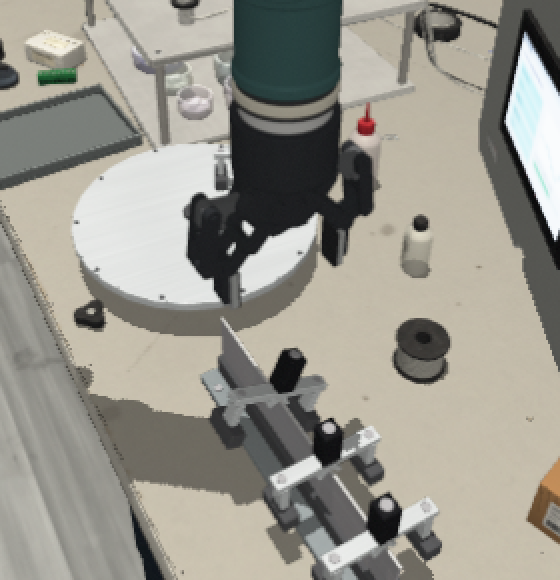

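Emit:
send_rows(
  moves=[
    {"grip": -0.4,"x": 0,"y": 0,"z": 0,"spin": 0.9},
    {"grip": -0.4,"x": 0,"y": 0,"z": 0,"spin": 0.9},
    {"grip": -0.4,"x": 0,"y": 0,"z": 0,"spin": 0.9},
    {"grip": -0.4,"x": 0,"y": 0,"z": 0,"spin": 0.9},
    {"grip": -0.4,"x": 0,"y": 0,"z": 0,"spin": 0.73},
    {"grip": -0.4,"x": -0.2,"y": 0,"z": 0,"spin": 0},
    {"grip": -0.4,"x": -0.4,"y": 0,"z": 0,"spin": 0},
    {"grip": -0.4,"x": -0.4,"y": 0,"z": 0,"spin": 0},
  ],
)

```text
clock: 22.27
tcp_pos: [510.9, -144.0, 220.1]
orientation: [-1.573, -0.001, -2.012]
force: [0.2, -0.2, -0.2]
gripper_width: 59.9
```

Emit:
send_rows(
  moves=[
    {"grip": -0.4,"x": -0.4,"y": 0,"z": 0,"spin": 0},
    {"grip": -0.4,"x": -0.4,"y": 0,"z": 0,"spin": 0},
    {"grip": -0.4,"x": -0.4,"y": 0,"z": 0,"spin": 0},
    {"grip": -0.4,"x": -0.4,"y": 0,"z": 0,"spin": 0},
    {"grip": -0.4,"x": -0.4,"y": 0,"z": 0,"spin": 0},
    {"grip": -0.4,"x": -0.4,"y": 0,"z": 0,"spin": 0},
    {"grip": -0.4,"x": -0.07,"y": 0,"z": 0,"spin": 0},
    {"grip": -0.4,"x": 0,"y": 0,"z": 0,"spin": 0},
  ],
)

```text
clock: 22.93
tcp_pos: [616.7, 85.4, 219.0]
orientation: [-1.573, -0.0, -1.999]
force: [1.0, -0.4, -0.4]
gripper_width: 59.6
```

```bash
python3 -c "
from meas import *
im,d=shot('side'); print('tilt',tilt(d,-386),tilt(d,-310.5),tilt(d,-235.5));
for o in hubs(im,d,'side',105,150,(529,59)): print(*o)
plan(616.5,79.5,123,-25)
"
```

```text
tilt (np.float64(-0.17774495635318666), np.float64(95.19242095206084), 18) (np.float64(-0.07058413472432062), np.float64(94.34494695340614), 18) (np.float64(-15.033215442876584), np.float64(100.90642223448867), 18)
91 [287.08791209 197.46153846] [617.27952045  70.56426236 124.63792797] 138.09814827730588
spin 0.03 x 0.017 y 0.964 z 0.017 | yaw -114.8 p [615.7  81.7 219.4] w 60.1 F [-0.2 -1.7 -0. ] t 23.0
```

Emit:
send_rows(
  moves=[
    {"grip": -0.4,"x": 0.02,"y": 0.3,"z": 0.02,"spin": 0},
    {"grip": -0.4,"x": 0,"y": 0.3,"z": 0,"spin": 0},
    {"grip": -0.4,"x": 0,"y": 0.2,"z": 0,"spin": 0},
    {"grip": -0.4,"x": 0,"y": 0.15,"z": 0,"spin": 0},
    {"grip": 0,"x": 0,"y": 0,"z": 0,"spin": 0},
    {"grip": 0.3,"x": 0,"y": 0,"z": 0,"spin": 0},
    {"grip": 0.5,"x": 0,"y": 0,"z": 0,"spin": 0},
    {"grip": 0.6,"x": 0,"y": 0,"z": 0,"spin": 0},
  ],
)

```text
clock: 23.65
tcp_pos: [618.3, 76.3, 127.6]
orientation: [-1.569, 0.001, -2.009]
force: [-0.4, 0.1, -2.0]
gripper_width: 17.4
```

Emit:
send_rows(
  moves=[
    {"grip": 0.7,"x": 0,"y": 0,"z": 0,"spin": 0},
    {"grip": 1,"x": 0,"y": 0,"z": 0,"spin": 0},
    {"grip": 1,"x": 0,"y": 0,"z": 0,"spin": 0},
    {"grip": 1,"x": 0,"y": 0,"z": 0,"spin": 0},
  ],
)

```text
clock: 23.98
tcp_pos: [618.1, 77.0, 127.6]
orientation: [-1.569, 0.001, -2.007]
force: [-1.0, -1.1, 6.2]
gripper_width: 16.8
```

```bash
python3 -c "
from meas import *
plan(468.7,-160.5,230,0.7)
"
```

```text
spin -4.28 x 2.357 y -1.024 z -1.523 | yaw -115.0 p [618.1  77.  127.6] w 16.8 F [-1.  -1.1  6.2] t 24.0
```

Emit:
send_rows(
  moves=[
    {"grip": 1,"x": 0,"y": -0.05,"z": 0,"spin": 0},
    {"grip": 1,"x": 0,"y": -0.15,"z": 0,"spin": 0},
    {"grip": 1,"x": 0,"y": -0.3,"z": 0,"spin": 0},
    {"grip": 1,"x": 0,"y": -0.35,"z": 0,"spin": 0},
    {"grip": 1,"x": 0,"y": -0.18,"z": 0,"spin": 0},
    {"grip": 1,"x": 0,"y": 0,"z": 0,"spin": -0.9},
    {"grip": 1,"x": 0,"y": 0,"z": 0,"spin": -0.9},
    {"grip": 1,"x": 0,"y": 0,"z": 0,"spin": -0.9},
  ],
)

```text
clock: 24.65
tcp_pos: [617.1, 78.1, 229.7]
orientation: [-1.571, 0.0, -1.719]
force: [-0.7, -0.1, -2.4]
gripper_width: 17.0
```

Emit:
send_rows(
  moves=[
    {"grip": 1,"x": 0,"y": 0,"z": 0,"spin": -0.9},
    {"grip": 1,"x": 0,"y": 0,"z": 0,"spin": -0.68},
    {"grip": 1,"x": 0.17,"y": 0,"z": -0.11,"spin": 0},
    {"grip": 1,"x": 0.34,"y": 0,"z": -0.22,"spin": 0},
    {"grip": 1,"x": 0.34,"y": 0,"z": -0.22,"spin": 0},
    {"grip": 1,"x": 0.34,"y": 0,"z": -0.22,"spin": 0},
    {"grip": 1,"x": 0.34,"y": 0,"z": -0.22,"spin": 0},
    {"grip": 1,"x": 0.34,"y": 0,"z": -0.22,"spin": 0},
  ],
)

```text
clock: 25.32
tcp_pos: [497.1, -111.8, 229.2]
orientation: [-1.571, 0.0, -1.558]
force: [0.3, -1.2, -1.0]
gripper_width: 16.9
```

Emit:
send_rows(
  moves=[
    {"grip": 1,"x": 0.34,"y": 0,"z": -0.22,"spin": 0},
    {"grip": 1,"x": 0.15,"y": 0,"z": -0.09,"spin": 0},
    {"grip": 1,"x": 0,"y": 0,"z": 0,"spin": 0},
    {"grip": 1,"x": 0,"y": 0,"z": 0,"spin": 0},
  ],
)

```text
clock: 25.65
tcp_pos: [467.4, -161.1, 229.4]
orientation: [-1.571, 0.001, -1.562]
force: [0.3, 0.5, -2.2]
gripper_width: 16.9
```

```bash
python3 -c "
from meas import *
plan(469.2,-160.5,125,0.7)
"
```

```text
spin -0.04 x -0.006 y 1.044 z 0.018 | yaw -89.5 p [ 467.4 -161.1  229.4] w 16.9 F [ 0.3  0.5 -2.2] t 25.6
```

Emit:
send_rows(
  moves=[
    {"grip": 1,"x": 0,"y": 0.2,"z": 0.01,"spin": 0},
    {"grip": 1,"x": 0,"y": 0.35,"z": 0,"spin": 0},
    {"grip": 1,"x": 0,"y": 0.2,"z": 0,"spin": 0},
    {"grip": 1,"x": 0,"y": 0.15,"z": 0,"spin": 0},
    {"grip": 1,"x": 0,"y": 0.1,"z": 0,"spin": 0},
    {"grip": 1,"x": 0,"y": 0.04,"z": 0,"spin": 0},
    {"grip": 1,"x": 0,"y": 0.01,"z": 0,"spin": 0},
    {"grip": 1,"x": 0,"y": 0,"z": 0,"spin": 0},
  ],
)

```text
clock: 26.32
tcp_pos: [469.6, -159.9, 124.5]
orientation: [-1.571, 0.0, -1.558]
force: [-0.3, 0.0, -0.5]
gripper_width: 16.9
```

Emit:
send_rows(
  moves=[
    {"grip": 1,"x": 0,"y": 0.01,"z": 0,"spin": 0},
    {"grip": 1,"x": 0,"y": 0,"z": 0,"spin": 0},
  ],
)

```text
clock: 26.48
tcp_pos: [469.3, -160.3, 124.0]
orientation: [-1.57, 0.0, -1.559]
force: [-2.1, 1.1, -0.4]
gripper_width: 17.0
```

Emit:
send_rows(
  moves=[
    {"grip": 1,"x": 0,"y": 0.01,"z": -0.005,"spin": 0},
    {"grip": 1,"x": 0,"y": 0,"z": 0,"spin": 0},
  ],
)

```text
clock: 26.65
tcp_pos: [468.7, -160.4, 123.0]
orientation: [-1.57, 0.0, -1.559]
force: [-3.3, 1.4, 5.3]
gripper_width: 16.7
```

Emit:
send_rows(
  moves=[
    {"grip": 1,"x": 0,"y": 0.005,"z": 0,"spin": 0},
    {"grip": 1,"x": 0,"y": 0,"z": 0,"spin": 0},
  ],
)

```text
clock: 26.82
tcp_pos: [468.8, -160.5, 122.9]
orientation: [-1.57, 0.001, -1.559]
force: [-3.5, 1.2, 9.6]
gripper_width: 16.9
```

Emit:
send_rows(
  moves=[
    {"grip": 1,"x": 0,"y": -0.01,"z": -0.005,"spin": 0},
    {"grip": 0.5,"x": 0,"y": 0,"z": 0,"spin": 0},
    {"grip": 0,"x": 0,"y": 0,"z": 0,"spin": 0},
    {"grip": -1,"x": 0,"y": 0,"z": 0,"spin": 0},
    {"grip": -1,"x": 0,"y": 0,"z": 0,"spin": 0},
    {"grip": -1,"x": 0,"y": 0,"z": 0,"spin": 0},
    {"grip": -1,"x": 0,"y": 0,"z": 0,"spin": 0},
  ],
)

```text
clock: 27.4
tcp_pos: [468.4, -160.4, 122.7]
orientation: [-1.571, -0.0, -1.559]
force: [0.2, 0.3, -0.5]
gripper_width: 79.8
```

Emit:
send_rows(
  moves=[
    {"grip": -1,"x": 0,"y": -0.1,"z": 0,"spin": 0},
    {"grip": -1,"x": 0,"y": -0.2,"z": 0,"spin": 0},
    {"grip": -1,"x": 0,"y": -0.3,"z": 0,"spin": 0},
    {"grip": -1,"x": 0,"y": -0.3,"z": 0,"spin": 0},
    {"grip": -1,"x": 0,"y": -0.1,"z": 0,"spin": 0},
  ],
)

```text
clock: 27.82
tcp_pos: [470.1, -161.5, 226.8]
orientation: [-1.565, -0.001, -1.56]
force: [1.1, 0.4, 0.5]
gripper_width: 85.4
```

Emit:
send_rows(
  moves=[
    {"grip": -1,"x": 0,"y": 0,"z": 0.4,"spin": 0},
    {"grip": -1,"x": 0,"y": 0,"z": 0.4,"spin": 0},
    {"grip": -1,"x": 0,"y": 0,"z": 0.4,"spin": 0},
    {"grip": -1,"x": 0,"y": 0,"z": 0,"spin": 0},
    {"grip": -1,"x": 0,"y": 0,"z": 0,"spin": 0},
    {"grip": -1,"x": 0,"y": 0,"z": 0,"spin": 0},
    {"grip": -1,"x": 0,"y": 0,"z": 0,"spin": 0},
    {"grip": -1,"x": 0,"y": 0,"z": 0,"spin": 0},
  ],
)

```text
clock: 28.48
tcp_pos: [586.5, -159.3, 222.8]
orientation: [-1.572, 0.0, -1.56]
force: [0.4, 0.8, -0.3]
gripper_width: 85.5
```

Emit:
send_rows(
  moves=[
    {"grip": -1,"x": 0,"y": 0,"z": 0,"spin": 0},
    {"grip": -1,"x": 0,"y": 0,"z": 0,"spin": 0},
    {"grip": -1,"x": 0,"y": 0,"z": 0,"spin": 0},
    {"grip": -1,"x": 0,"y": 0,"z": 0,"spin": 0},
    {"grip": -1,"x": 0,"y": 0,"z": 0,"spin": 0},
    {"grip": -1,"x": 0,"y": 0,"z": 0,"spin": 0},
    {"grip": -1,"x": 0,"y": 0,"z": 0,"spin": 0},
    {"grip": -1,"x": 0,"y": 0,"z": 0,"spin": 0},
  ],
)

```text
clock: 29.15
tcp_pos: [588.3, -158.9, 222.8]
orientation: [-1.571, -0.0, -1.559]
force: [-0.3, -0.1, -1.0]
gripper_width: 85.1
```

```bash
python3 -c "
from meas import *
im,d=shot('side'); print('tilt',[tilt(d,y) for y in (-386,-310.5,-235.5,-160.5)]); save('s8',im[130:420,160:440].repeat(2,0).repeat(2,1))
for o in hubs(im,d,'side',105,150,(470,-273),170): print(*o)
im,d=shot('top'); save('t8',im); np.save('t8.npy',d); np.save('t8im.npy',im); print(tray(im,d))
for o in hubs(im,d,'top',110,150,(470,-273),170): print(*o)
plan(471,-235.5,225,0.7)
"
```

```text
tilt [(np.float64(0.0798957111189922), np.float64(95.17178646071187), 18), (np.float64(-0.06066923285140441), np.float64(94.30152328130956), 18), (np.float64(-12.74747051616835), np.float64(102.33420935701398), 18), (np.float64(0.036758187811513805), np.float64(94.641547423459), 18)]
149 [276.42281879 285.37583893] [ 465.37879312 -165.33235857  123.37632038] 133.273493151574
207 [304.22705314 313.41062802] [ 478.05504269 -242.86598368  119.89410978] 131.95237188156798
195 [323.36410256 349.97435897] [ 465.95712263 -321.57320324  123.52354975] 133.26743837506785
235 [351.31489362 388.53191489] [ 466.0111536  -394.29998082  124.75249609] 131.8934524737186
(np.int64(4026), ((443.5014953613281, 360.350830078125), (171.1630401611328, 224.990234375), 89.29322052001953), np.float64(5.1691144953269745))
41 [431.70731707 238.87804878] [ 470.18119077 -380.33022479  129.28551447] 135.5726852677728
42 [405.95238095 240.21428571] [ 469.03331746 -307.31472241  128.51807665] 134.50803060403442
spin -0.00 x 0.751 y -0.023 z -1.182 | yaw -89.3 p [ 588.3 -159.   222.7] w 85.7 F [ 0.3  0.6 -0.4] t 29.2
```

View pics/s8.png

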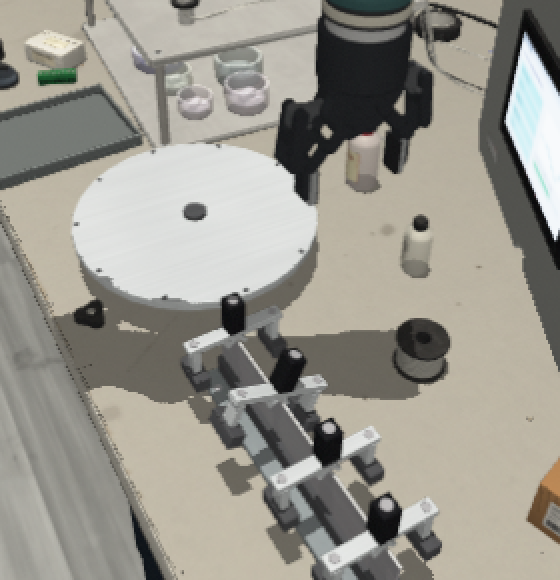

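Emit:
send_rows(
  moves=[
    {"grip": -1,"x": 0.1,"y": 0,"z": -0.2,"spin": 0},
    {"grip": -1,"x": 0.2,"y": 0,"z": -0.3,"spin": 0},
    {"grip": -1,"x": 0.2,"y": 0,"z": -0.3,"spin": 0},
    {"grip": -1,"x": 0.2,"y": 0,"z": -0.3,"spin": 0},
    {"grip": -1,"x": 0.05,"y": 0,"z": -0.08,"spin": 0},
    {"grip": -1,"x": 0,"y": 0,"z": 0,"spin": 0},
    {"grip": -1,"x": 0,"y": 0,"z": 0,"spin": 0},
  ],
)

```text
clock: 29.83
tcp_pos: [471.7, -235.4, 223.1]
orientation: [-1.57, 0.0, -1.56]
force: [0.7, 0.6, 0.9]
gripper_width: 85.3
```

```bash
python3 -c "
from meas import *
im,d=shot('side'); print('tilt',[tilt(d,y) for y in (-386,-310.5,-160.5)])
c=np.array([[35,148],[168,142],[173,320],[40,325]])/2.5+[125,165]
r=ray('top',c,18); print(r.round(0).tolist(),r.mean(0))
im=np.load('t8im.npy'); cv2.imwrite('pics/tr.png',cv2.resize(im[205:305,120:210,::-1],None,fx=6,fy=6))
plan(471,-235.5,122,0.7)
"
```

```text
tilt [(np.float64(-0.0328873962328356), np.float64(95.16394481998482), 18), (np.float64(-0.1134896907006177), np.float64(94.48026022035995), 18), (np.float64(-0.04934292534489567), np.float64(94.69350854935422), 18)]
[[547.0, 439.0, 18.0], [550.0, 280.0, 18.0], [344.0, 276.0, 18.0], [341.0, 431.0, 18.0]] [445.62591392 356.55467379  18.        ]
spin 0.01 x 0.009 y 1.010 z -0.018 | yaw -89.2 p [ 472.8 -234.6  223. ] w 85.0 F [ 1.2  0.8 -0.4] t 29.9
```

View pics/tr.png

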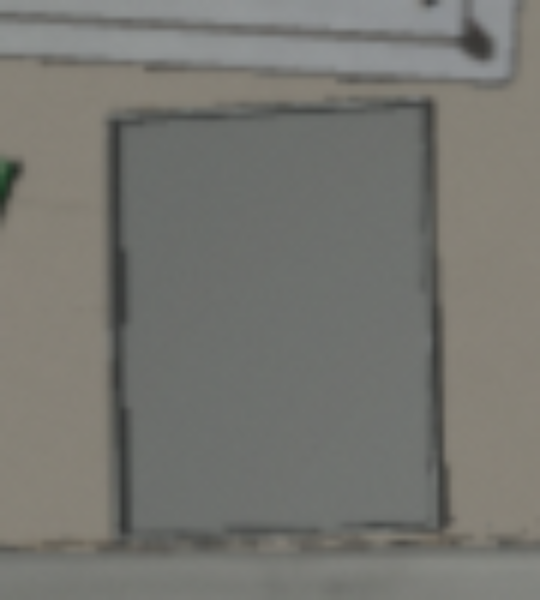

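Emit:
send_rows(
  moves=[
    {"grip": -1,"x": 0,"y": 0.3,"z": -0.01,"spin": 0},
    {"grip": -1,"x": 0,"y": 0.3,"z": 0,"spin": 0},
    {"grip": -1,"x": 0,"y": 0.2,"z": 0,"spin": 0},
    {"grip": -1,"x": 0,"y": 0.15,"z": 0,"spin": 0},
    {"grip": -1,"x": 0,"y": 0.06,"z": 0,"spin": 0},
    {"grip": -1,"x": 0,"y": 0,"z": 0,"spin": 0},
  ],
  force=20,
)

```text
clock: 30.38
tcp_pos: [471.1, -233.8, 120.3]
orientation: [-1.573, 0.001, -1.556]
force: [-0.1, 0.0, 0.3]
gripper_width: 85.3
```

Emit:
send_rows(
  moves=[
    {"grip": -0.5,"x": 0,"y": 0,"z": 0,"spin": 0},
    {"grip": -0.2,"x": 0,"y": 0,"z": 0,"spin": 0},
    {"grip": 0,"x": 0,"y": 0,"z": 0,"spin": 0},
    {"grip": 0.15,"x": 0,"y": 0,"z": 0,"spin": 0},
    {"grip": 0.25,"x": 0,"y": 0,"z": 0,"spin": 0},
    {"grip": 0.35,"x": 0,"y": 0,"z": 0,"spin": 0},
    {"grip": 0.42,"x": 0,"y": 0,"z": 0,"spin": 0},
    {"grip": 0.48,"x": 0,"y": 0,"z": 0,"spin": 0},
  ],
)

```text
clock: 31.05
tcp_pos: [470.2, -235.4, 122.0]
orientation: [-1.57, -0.0, -1.559]
force: [-0.8, 0.6, 0.8]
gripper_width: 22.2
```

Emit:
send_rows(
  moves=[
    {"grip": 0.53,"x": 0,"y": 0,"z": 0,"spin": 0},
    {"grip": 0.57,"x": 0,"y": 0,"z": 0,"spin": 0},
    {"grip": 0.6,"x": 0,"y": 0,"z": 0,"spin": 0},
    {"grip": 0.65,"x": 0,"y": 0,"z": 0,"spin": 0},
    {"grip": 1,"x": 0,"y": 0,"z": 0,"spin": 0},
    {"grip": 1,"x": 0,"y": 0,"z": 0,"spin": 0},
    {"grip": 1,"x": 0,"y": 0,"z": 0,"spin": 0},
  ],
)

```text
clock: 31.63
tcp_pos: [470.0, -235.4, 121.8]
orientation: [-1.571, 0.0, -1.559]
force: [-0.4, 0.4, 2.1]
gripper_width: 17.9
```

```bash
python3 -c "
from meas import *
im,d=shot('side'); print('tilt',[tilt(d,y) for y in (-386,-310.5,-235.5,-160.5)])
save('s9',im[130:420,160:440].repeat(2,0).repeat(2,1))
plan(471,-235.5,230,0.7)
"
```

```text
tilt [(np.float64(-0.15865698424897903), np.float64(95.3558416297732), 18), (np.float64(-0.08751013299840618), np.float64(94.24430133345658), 18), (np.float64(-0.5888750983194415), np.float64(103.27948181477673), 18), (np.float64(-1.7583756586587238), np.float64(92.96207722738869), 6)]
spin -0.00 x 0.001 y -1.082 z 0.010 | yaw -89.3 p [ 470.  -235.4  121.8] w 17.8 F [-0.1  1.2  0.9] t 31.7
```

View pics/s9.png

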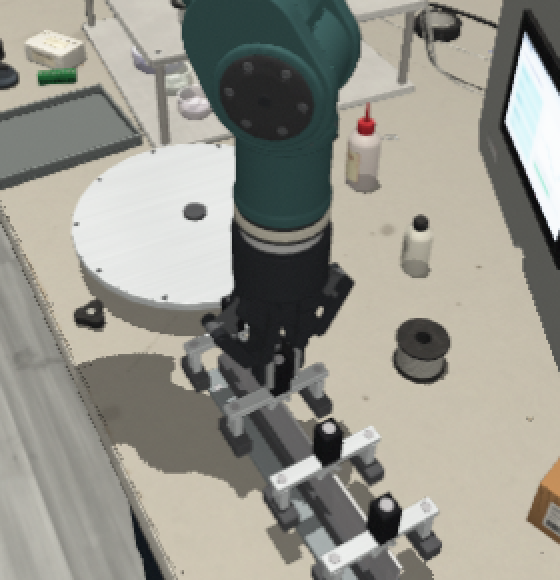

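Emit:
send_rows(
  moves=[
    {"grip": 1,"x": 0,"y": 0,"z": 0,"spin": 0},
    {"grip": 1,"x": 0,"y": 0,"z": 0,"spin": 0},
    {"grip": 1,"x": 0,"y": -0.05,"z": 0,"spin": 0},
    {"grip": 1,"x": 0,"y": -0.15,"z": 0,"spin": 0},
    {"grip": 1,"x": 0,"y": -0.3,"z": 0,"spin": 0},
    {"grip": 1,"x": 0,"y": -0.35,"z": 0,"spin": 0},
    {"grip": 1,"x": 0,"y": -0.3,"z": 0,"spin": 0},
    {"grip": 1,"x": 0,"y": 0,"z": 0,"spin": 0},
  ],
  force=60,
)

```text
clock: 32.35
tcp_pos: [473.1, -237.4, 242.0]
orientation: [-1.561, -0.004, -1.559]
force: [-0.3, -1.1, -2.3]
gripper_width: 16.8
```

```bash
python3 -c "
from meas import *
im,d=shot('side'); print('tilt',[tilt(d,y) for y in (-386,-310.5,-160.5)])
plan(400,355,235,0.7)
"
```

```text
tilt [(np.float64(-0.16760911261033162), np.float64(95.20610400017186), 18), (np.float64(-0.29112749566576296), np.float64(94.48979218916506), 18), (np.float64(-1.1891543277821524), np.float64(94.15755685890063), 17)]
spin -0.00 x -5.921 y 0.046 z -0.648 | yaw -89.3 p [ 472.  -236.3  239.6] w 16.8 F [ 0.4 -0.  -1.7] t 32.4
```

Emit:
send_rows(
  moves=[
    {"grip": 1,"x": -0.2,"y": 0,"z": 0,"spin": 0},
    {"grip": 1,"x": -0.39,"y": 0,"z": -0.04,"spin": 0},
    {"grip": 1,"x": -0.39,"y": 0,"z": -0.04,"spin": 0},
    {"grip": 1,"x": -0.39,"y": 0,"z": -0.04,"spin": 0},
    {"grip": 1,"x": -0.39,"y": 0,"z": -0.04,"spin": 0},
    {"grip": 1,"x": -0.39,"y": 0,"z": -0.04,"spin": 0},
    {"grip": 1,"x": -0.39,"y": 0,"z": -0.04,"spin": 0},
    {"grip": 1,"x": -0.39,"y": 0,"z": -0.04,"spin": 0},
  ],
)

```text
clock: 33.07
tcp_pos: [436.8, 59.0, 235.7]
orientation: [-1.573, -0.001, -1.559]
force: [1.4, -0.8, -1.0]
gripper_width: 16.6
```

Emit:
send_rows(
  moves=[
    {"grip": 1,"x": -0.39,"y": 0,"z": -0.04,"spin": 0},
    {"grip": 1,"x": -0.39,"y": 0,"z": -0.04,"spin": 0},
    {"grip": 1,"x": -0.39,"y": 0,"z": -0.04,"spin": 0},
    {"grip": 1,"x": -0.39,"y": 0,"z": -0.04,"spin": 0},
    {"grip": 1,"x": -0.39,"y": 0,"z": -0.04,"spin": 0},
    {"grip": 1,"x": -0.39,"y": 0,"z": -0.04,"spin": 0},
    {"grip": 1,"x": -0.39,"y": 0,"z": -0.04,"spin": 0},
    {"grip": 1,"x": -0.26,"y": 0,"z": -0.04,"spin": 0},
  ],
)

```text
clock: 33.73
tcp_pos: [401.1, 360.2, 235.3]
orientation: [-1.572, 0.0, -1.555]
force: [0.2, -0.1, -1.8]
gripper_width: 16.9
```

Emit:
send_rows(
  moves=[
    {"grip": 1,"x": 0,"y": 0,"z": 0,"spin": -1},
    {"grip": 1,"x": 0,"y": 0,"z": 0,"spin": -1},
    {"grip": 1,"x": 0,"y": 0,"z": 0,"spin": -1},
    {"grip": 1,"x": 0,"y": 0,"z": 0,"spin": -1},
    {"grip": 1,"x": 0,"y": 0,"z": 0,"spin": -1},
    {"grip": 1,"x": 0,"y": 0,"z": 0,"spin": -1},
    {"grip": 1,"x": 0,"y": 0,"z": 0,"spin": -1},
    {"grip": 1,"x": 0,"y": 0,"z": 0,"spin": -1},
  ],
)

```text
clock: 34.4
tcp_pos: [401.9, 355.1, 235.1]
orientation: [-1.574, 0.0, -0.716]
force: [-0.4, 0.0, -0.9]
gripper_width: 16.7
```

Emit:
send_rows(
  moves=[
    {"grip": 1,"x": 0,"y": 0,"z": 0,"spin": -1},
    {"grip": 1,"x": 0,"y": 0,"z": 0,"spin": -1},
    {"grip": 1,"x": 0,"y": 0,"z": 0,"spin": -1},
    {"grip": 1,"x": 0,"y": 0,"z": 0,"spin": -1},
    {"grip": 1,"x": 0,"y": 0,"z": 0,"spin": -1},
    {"grip": 1,"x": 0,"y": 0,"z": 0,"spin": -1},
    {"grip": 1,"x": 0,"y": 0,"z": 0,"spin": -1},
    {"grip": 1,"x": 0,"y": 0,"z": 0,"spin": -0.1},
  ],
)

```text
clock: 35.07
tcp_pos: [402.1, 355.0, 235.2]
orientation: [-1.573, 0.003, 0.025]
force: [-0.9, 0.5, -1.5]
gripper_width: 16.6
```

```bash
python3 -c "
from meas import *
im,d=shot('side'); print('tilt',[tilt(d,y) for y in (-386,-310.5,-160.5)]); save('s10',im[60:320,100:400].repeat(2,0).repeat(2,1)); np.save('s10im.npy',im); np.save('s10.npy',d)
im,d=shot('top'); save('t10',im); print(tray(im,d)); 
plan(400,355,235,91)
"
```

```text
tilt [(np.float64(-0.07137818116120342), np.float64(95.10515732699437), 18), (np.float64(-0.07550775360726998), np.float64(94.3665974867468), 18), (np.float64(0.034289632868782394), np.float64(94.54938676058771), 18)]
(np.int64(1868), ((490.8732604980469, 360.3730773925781), (129.62913513183594, 157.544677734375), 2.2852914333343506), np.float64(5.417022534195693))
spin 0.02 x -0.024 y 0.006 z -0.002 | yaw 1.1 p [402.4 355.2 235.6] w 16.8 F [-0.2  0.2 -1.9] t 35.2
```

View pics/s10.png

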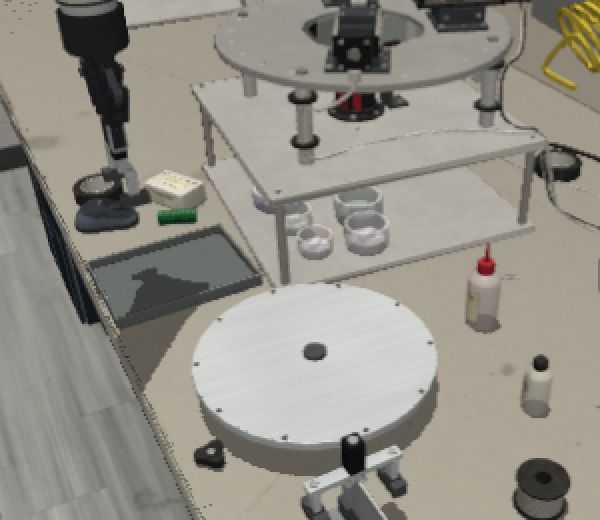

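Emit:
send_rows(
  moves=[
    {"grip": 1,"x": -0.02,"y": 0.2,"z": 0,"spin": 0},
    {"grip": 1,"x": 0,"y": 0.35,"z": 0,"spin": 0},
    {"grip": 1,"x": 0,"y": 0.35,"z": 0,"spin": 0},
    {"grip": 1,"x": 0,"y": 0.3,"z": 0,"spin": 0},
    {"grip": 1,"x": 0,"y": 0.15,"z": 0,"spin": 0},
    {"grip": 1,"x": 0,"y": 0.1,"z": 0,"spin": 0},
    {"grip": 1,"x": 0,"y": 0.03,"z": 0,"spin": 0},
    {"grip": 1,"x": 0,"y": 0.01,"z": 0,"spin": 0},
  ],
)

```text
clock: 35.83
tcp_pos: [401.2, 355.9, 87.4]
orientation: [-1.571, 0.0, 0.021]
force: [0.6, -0.7, -1.2]
gripper_width: 17.0
```

Emit:
send_rows(
  moves=[
    {"grip": 1,"x": 0,"y": 0.01,"z": 0,"spin": 0},
    {"grip": 1,"x": 0,"y": 0,"z": 0,"spin": 0},
  ],
)

```text
clock: 36.0
tcp_pos: [401.8, 356.5, 87.8]
orientation: [-1.569, -0.002, 0.022]
force: [-0.1, 0.6, -1.2]
gripper_width: 16.6
```

```bash
python3 -c "
from meas import *
im,d=shot('side'); save('s11',im[130:250,100:260].repeat(4,0).repeat(4,1))
plan(400,355,81,91)
"
```

```text
spin 0.04 x -0.018 y 0.069 z -0.015 | yaw 1.3 p [401.8 356.5  87.9] w 16.8 F [ 0.1 -0.7 -2.3] t 36.0
```

View pics/s11.png

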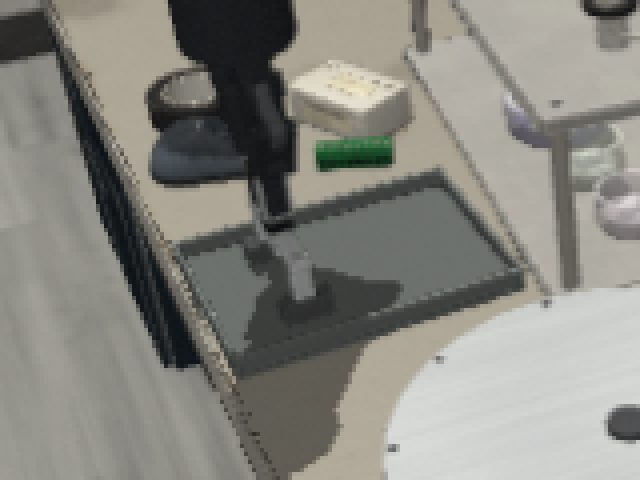

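Emit:
send_rows(
  moves=[
    {"grip": 1,"x": 0,"y": 0.03,"z": 0,"spin": 0},
    {"grip": 1,"x": 0,"y": 0.015,"z": 0,"spin": 0},
    {"grip": 1,"x": 0,"y": 0.01,"z": 0,"spin": 0},
    {"grip": 1,"x": 0,"y": 0,"z": 0,"spin": 0},
  ],
)

```text
clock: 36.38
tcp_pos: [401.1, 355.8, 81.3]
orientation: [-1.571, 0.0, 0.022]
force: [-0.2, 0.7, -2.5]
gripper_width: 16.6
```

Emit:
send_rows(
  moves=[
    {"grip": 1,"x": 0,"y": 0.01,"z": 0,"spin": 0},
    {"grip": 1,"x": 0,"y": 0,"z": 0,"spin": 0},
  ],
)

```text
clock: 36.55
tcp_pos: [401.3, 355.8, 80.6]
orientation: [-1.571, -0.0, 0.022]
force: [-0.7, -0.4, 2.8]
gripper_width: 17.0
```

Contact. Release and rise, then back off.

Emit:
send_rows(
  moves=[
    {"grip": 0.5,"x": 0,"y": 0,"z": 0,"spin": 0},
    {"grip": 0.2,"x": 0,"y": 0,"z": 0,"spin": 0},
    {"grip": -0.2,"x": 0,"y": 0,"z": 0,"spin": 0},
    {"grip": -0.4,"x": 0,"y": 0,"z": 0,"spin": 0},
    {"grip": -0.4,"x": 0,"y": 0,"z": 0,"spin": 0},
    {"grip": -0.4,"x": 0,"y": 0,"z": 0,"spin": 0},
  ],
)

```text
clock: 37.05
tcp_pos: [401.2, 355.9, 80.3]
orientation: [-1.571, -0.0, 0.022]
force: [1.4, -0.5, -0.7]
gripper_width: 60.0
```

Emit:
send_rows(
  moves=[
    {"grip": -0.4,"x": 0,"y": -0.1,"z": 0,"spin": 0},
    {"grip": -0.4,"x": 0,"y": -0.2,"z": 0,"spin": 0},
    {"grip": -0.4,"x": 0,"y": -0.3,"z": 0,"spin": 0},
    {"grip": -0.4,"x": 0,"y": -0.35,"z": 0,"spin": 0},
    {"grip": -0.4,"x": 0,"y": -0.35,"z": 0,"spin": 0},
    {"grip": -0.4,"x": 0,"y": -0.2,"z": 0,"spin": 0},
  ],
)

```text
clock: 37.55
tcp_pos: [402.2, 356.7, 234.6]
orientation: [-1.567, -0.004, 0.022]
force: [0.4, 0.9, -0.1]
gripper_width: 59.7
```

Emit:
send_rows(
  moves=[
    {"grip": -0.4,"x": -0.2,"y": 0,"z": 0.3,"spin": 0},
    {"grip": -0.4,"x": -0.2,"y": 0,"z": 0.3,"spin": 0},
    {"grip": -0.4,"x": -0.2,"y": 0,"z": 0.3,"spin": 0},
    {"grip": -0.4,"x": -0.2,"y": 0,"z": 0.3,"spin": 0},
    {"grip": -0.4,"x": -0.2,"y": 0,"z": 0.3,"spin": 0},
    {"grip": -0.4,"x": -0.2,"y": 0,"z": 0.3,"spin": 0},
    {"grip": -0.4,"x": 0,"y": 0,"z": 0,"spin": 0},
    {"grip": -0.4,"x": 0,"y": 0,"z": 0,"spin": 0},
  ],
)

```text
clock: 38.22
tcp_pos: [274.5, 535.5, 230.9]
orientation: [-1.569, 0.001, 0.028]
force: [0.9, -0.6, -0.3]
gripper_width: 59.8
```

```bash
python3 -c "
from meas import *
im,d=shot('side'); print('tilt',[tilt(d,y) for y in (-386,-310.5,-160.5)],tilt(d,-235.5)); save('s12',im[140:420,130:440].repeat(2,0).repeat(2,1)[:,:])
im2,d=shot('top'); t=im2[180:300,120:445].repeat(2,0).repeat(2,1); save('t12',t); P=cloud('top',d)
print(tray(im2,d)); 
for o in hubs(im2,d,'top',75,110,(445,356),110): print(*o)
plan(400,355,81,91)
"
```

```text
tilt [(np.float64(0.27508184152118975), np.float64(95.32867359627203), 18), (np.float64(-0.3169219706460945), np.float64(94.34893867161634), 18), (np.float64(0.026626746864128352), np.float64(94.61957158630679), 18)] None
(np.int64(3745), ((444.739990234375, 363.2349853515625), (165.23924255371094, 227.4848175048828), 89.25992584228516), np.float64(5.305060098830335))
34 [162.47058824 271.97058824] [405.85256499 349.29593817  89.09833055] 92.56090658171188
spin 0.04 x 1.193 y 1.496 z -1.793 | yaw 1.3 p [277.6 532.2 230.6] w 60.0 F [-0.2 -0.6 -0. ] t 38.3
```

View pics/s12.png

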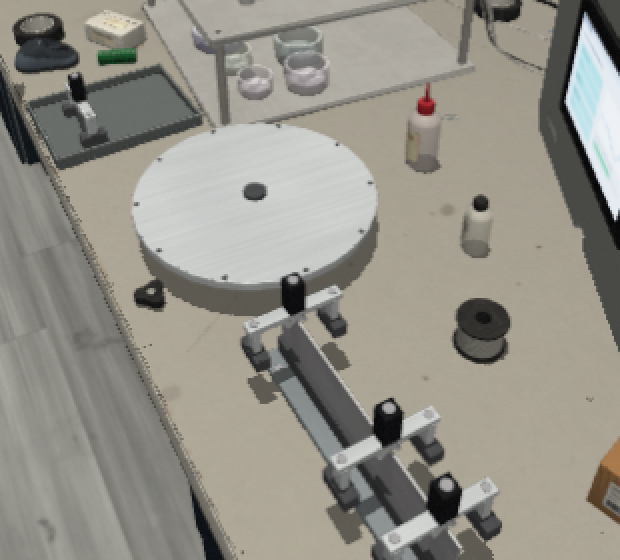

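View pics/t12.png

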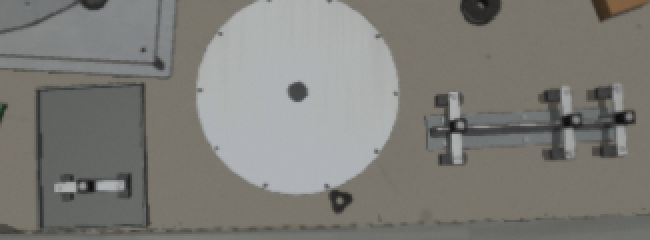

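```bash
python3 -c "
from workcell import manip
print(manip.close_job())"
```

```text
the job is handed in; nothing more can be done
None
```

The job is done and handed in at about 38 s of the 210 s. Four rotor arms were on the turntable, and I lifted each one onto the knife edge and released it to test its balance.

- **Balanced:** three arms came to rest level, within 0.5° in the last side view. They stay by their notches in the slots at about y = -386, -310 and -160 mm, with the slot at -235 left empty between them.
- **Rejected:** one arm, in the slot at y ≈ -235 mm, tipped. My fit read 12–15° where the brief says about 20°, because it caught the leaning hub as well as the beam, but the tip was plain in the pictures. I gripped it level again and stood it in the near half of the grey tray.

**Last checks:**
- **Turntable:** empty.
- **Reject arm:** upright in the tray, with its hub near x 405, y 350 mm.
- **Tray and bystanders:** no visible movement.
- **Forces:** the highest wrist force I saw was about 15 N.

**Disagreement:** one tilt reading at the slot at -160 mm read -1.8° with the robot arm blocking the view. It read 0.03° once the view was clear.

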